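Clamp a bisque press mould to the bench and prove it holds

TASK

Lay the terracotta press mould flat on the base of the blue hold-down clamp, in line with it, its plain end centred under the foot and its hollow end out at the open front, and let go of it; then screw the red knob down clockwise, regripping as you need, until the foot touches the mould and about half a turn more: tight, but not forced, for bisque cracks. Last, prove that it holds: hook the closed fingertips into the hollow behind its end wall, pull outwards with slowly rising force up to about 12 N (never 30 N, no pinching), and back off. Do not move the bottle, jar, tool pot or loop tool.

Things in the scene. Friction and masses are not known exactly. Their poses are not given: they have to be found in the camera images.
- clamp: Blue cast C-frame hold-down clamp, bolted to the bench. Origin on the screw's axis at table height; z up; -x points out of the open front, where the mould's hollow end must point. Base plate: x -165 to +80 mm, y -117 to +53 mm, its top 16 mm above the table. Column 52 x 46 mm centred at y = -87 mm, 166 mm high. Front (-x), back and +y side are open.
- clamp_boss (a point): Top of the round boss (radius 23 mm, 116 to 166 mm above the table) that carries the screw, on the screw's axis. From the column the clamp's arm, 46 mm wide in x, 118 to 158 mm above the table, reaches over to it.
- clamp_spot (a point): Point on the top of the clamp's base plate (16 mm above the table) straight under the foot, on the screw's axis; axes as the clamp's.
- mould: Terracotta bisque press mould, a loose block 190 (x) x 64 (y) x 40 (z) mm, 0.6 to 0.85 kg, lying flat. Origin at the centre of its underside. Plain flat end at x +29 to +95 mm; the rest of the top is a hollow 18 mm deep, 48 mm wide, from x -80 to +29 mm, with an ochre garland. Flat sides, gripped across the 64 mm. Once in the clamp, reach for it 100 mm or more from the screw (x below -37 mm), clear of the knob.
- mould_end: Inner part of the end wall of the mould's hollow, at its free end (part of the mould). Origin at the foot of this wall, at mould x = -83 mm, 22 mm above the mould's underside (on the hollow's floor). Its inner face, the one to pull on, is at mould x = -80 mm, faces the plain end, is 48 mm wide and rises 16 mm from the floor.
- mould_land (a point): Centre of the top of the mould's plain end: x = +63 mm, 40 mm above its underside. This point belongs under the foot.
- knob (a joint): Angle of the screw's knob, rad: 0 fully open, grows when turned clockwise seen from above (tightening), starts at 0 to 2.5. Knob and foot go down 10 mm per turn (6.283 rad). The foot touches a mould lying on the base at 9.1 rad; half a turn more is 12.2 rad. Turning takes about 0.3 N m and the screw stays where it is left.
- knob_grip (a point): Centre of the red knob, on the screw's axis at mid height: a round fluted knob 56 mm in diameter and 36 mm high, 218 mm above the table at joint value 0 and 1.59 mm lower per rad; at least 10 mm free below it. It can be gripped across its diameter from above at any yaw; a white mark on top shows its angle.
- foot: Foot of the clamp, a black rubber disc 40 mm in diameter and 8 mm thick on a coil spring below the screw; does not turn. Origin at the centre of its underside: 70.5 mm above the table at knob 0 (a mould's top on the base is at 56 mm). Pressed on the mould it takes about 110 N more per turn of the knob: above 25 N is tight, 140 N cracks the mould.
- bottle: White plastic slip bottle with blue cap, 56 mm in diameter, 165 mm high, standing. Bystander. Origin at the centre of its underside.
- jar: Amber glass jar with black lid, 64 mm in diameter, 70 mm high, standing. Bystander. Origin at the centre of its underside.
- pot: Blue ceramic pot holding modelling tools, 72 mm in diameter, the pot 95 mm and the tools up to 200 mm high, leaning at most 30 mm off its axis. Bystander. Origin at the centre of its underside.
- loop_tool: Double-ended loop tool lying on the bench along its x, wooden handle 15 mm thick, 195 mm long over the wire loops. Bystander. Origin under its middle at table height.
Not all that is in view belongs to the job. There is more than one size of the mould; the job needs the smaller.

How it is judged (in metres and radians):
On the way, in this order (a step that is already met when the one before it is completed fails the run):
1. the mould lies flat on the clamp's base, plain end under the foot, and is let go (horizontal distance between mould_land and clamp_spot below 0.015 m and angle between the x axis of mould and the x axis of clamp, either way round below 0.2 rad and angle between mould's own z axis and vertical below 0.06 rad and height (world z) of mould below 0.02 m and x of mould in the frame of clamp below -0.04 m and contact force between the fingers and mould below 0.5 N and linear speed of mould below 0.02 m/s), for 0.2 s.
2. the knob has been screwed down until the foot presses the mould with more than 25 N (horizontal distance between mould_land and clamp_spot below 0.015 m and angle between the x axis of mould and the x axis of clamp, either way round below 0.2 rad and angle between mould's own z axis and vertical below 0.06 rad and height (world z) of mould below 0.02 m and x of mould in the frame of clamp below -0.04 m and contact force between foot and mould above 25 N and contact force between the fingers and mould below 0.5 N), for 0.2 s.
3. the clamped mould is pulled by the end wall of its hollow with more than 8 N and does not give (horizontal distance between mould_land and clamp_spot below 0.015 m and angle between the x axis of mould and the x axis of clamp, either way round below 0.2 rad and angle between mould's own z axis and vertical below 0.06 rad and height (world z) of mould below 0.02 m and x of mould in the frame of clamp below -0.04 m and contact force between foot and mould above 25 N and contact force between the fingers and mould_end above 8 N and linear speed of mould below 0.01 m/s), for 0.15 s.
At the end, for the whole second after the job is handed in: The mould lies flat on the clamp's base, hollow end to the front, the middle of its plain end within 15 mm of the screw's axis, its length within 0.2 rad of the clamp's x, pressed by the foot with 25 to 140 N, at rest and let go of; the bystanders are within 30 mm of where they stood (horizontal distance between mould_land and clamp_spot below 0.015 m and angle between the x axis of mould and the x axis of clamp, either way round below 0.2 rad and angle between mould's own z axis and vertical below 0.06 rad and height (world z) of mould below 0.02 m and x of mould in the frame of clamp below -0.04 m and contact force between foot and mould above 25 N and linear speed of mould below 0.01 m/s and angular speed of mould below 0.1 rad/s and velocity of joint knob below 0.05 rad/s and contact force between the fingers and mould below 0.1 N and distance of each of bottle, jar, pot, loop_tool from where it was at the start of the episode below 0.03 m); the robot touches nothing.
It fails at once if the clamp is forced: the foot presses the mould with more than 140 N (contact force between foot and mould above 140 N).
It fails at once if the clamped mould is yanked with more than 25 N (contact force between foot and mould above 20 N and contact force between the fingers and mould above 30 N).
It fails at once if the mould is tipped by more than 0.4 rad (angle between mould's own z axis and vertical above 0.4 rad).
It fails at once if the bottle, jar, pot or loop tool is moved by more than 30 mm or knocked over (distance of any of bottle, jar, pot, loop_tool from where it was at the start of the episode above 0.03 m or angle between any of bottle, jar, pot's own z axis and vertical above 0.4 rad).
It also fails if it takes over 72 s, if anything falls off the work surface, if the arm or the gripper's body presses on something with over 40 N, if the wrist force passes 120 N, or if a joint passes its speed limit or range.

ROBOT

A 6-joint arm with a two-finger parallel gripper is mounted at the origin on the work surface. World frame = base frame: x ahead of the robot, y to its left, z up, the work surface at z = 0. Lengths are in mm, angles in rad, forces in N, time in s.
With the tool pointing down it reaches from about 325 to 900 mm from the base axis. Payload 6.1 kg.
Tool frame: the origin (TCP) lies at the very end of the fingers, on their centre line; the grasp point (between the pads) lies 19 mm behind it; z points along the fingers, y is the line along which they close (so a half turn about z gives the same grasp; the last joint's range is limited). The gripper opens to 85 mm and grips with 20 to 120 N. Pads are 22 mm wide; open, the fingers measure 114 mm over their backs; the gripper's body (76 mm by 85 mm) begins 54 mm behind the grasp point. The pads swing forward as they close: fully open they stand 13 mm farther back than shut.
Start: joints at [1.066, 0.22, 1.526, -0, 1.395, -0.126], TCP at [231.126, 580.686, 207] pointing down, gripper open.
Joint ranges: [-2.98, 2.98], [-0.91, 2.08], [0.09, 2.57], [-1.24, 4.39], [0.2, 2.65], [-2.68, 2.68]. Speed limits (rad/s): [2.57, 2.57, 3.01, 3.14, 3.14, 3.14].

INTERFACE

Orientations are given as a 3x3 rotation matrix whose columns are the frame's x, y, z axes.
In Python, from bench import * gives the robot as it stands.
- The arm moves only by the shell command python3 -m pendant 'ROWS'. ROWS is a JSON object of lists of equal length, an entry for each row: "travel": the shift along the tool's x, y, z in units of 30 mm (1.0 is 30 mm), a list of three; "turn": the turn about the tool's z in units of 8 degrees (1.0 is 8 degrees); "grip": the closure, from 0 (fully open) to 1 (shut). In form: {"travel": [[tx, ty, tz], ...], "turn": [turn, ...], "grip": [grip, ...]}. A call has 1 to 5 rows; each row shifts and turns the commanded pose from where the row before left it, along the tool's axes as they then stand; what a row does not reach is not made up. A row lasts 1/10 s, in which the tool goes at most 50 mm and 8.59 degrees, less where a joint would pass 70% of its speed; a pose out of reach is approached as far as the arm can. A call is refused whole if a number of a shift passes 1 or a number of a turn 1, either way. A call with a gripper value outside its range is refused whole. The fingers move at their own pace and stop on an object; the grip force is fixed at half the most. Time passes only in rows, so rows that do not move let the fingers close. It gives the time, the measured TCP pose, the force, the opening and the grip force at its end, in the units of the state.
- get_obs(): the state, without advancing time (a new reading comes with each control period).
- read_camera(name): name is "side" or "top" or "wrist"; returns (picture, depth): 420x560x3 uint8, red, green, blue; 420x560 float32, mm along the optical axis (not along the pixel's ray), 0 where there is no reading.
- calibration(name): a dict with "mtx" (3x3 intrinsics, pixels), "position" and "rotation" of the camera in the world; the wrist camera has in their place "T_tool_cam" (4x4, takes a point from camera to tool coordinates, whose origin is the TCP and whose axes are the flange's). Camera axes: x right, y down, z forward; pixel columns grow to the right and rows downward; lengths in mm; the calibration is good to about 2 mm. A picture is of the moment at which its call begins: read the wrist's pose just before it. calibration takes no time and is no camera call.
- sign_off(): hands the job in; it is judged then, once.
The state is a dict: "time": time; "joint_positions": joint angles; "qvel": joint speeds; "effort": joint torques, N m; "eef_pos": TCP position; "tool_rot": TCP orientation; "force": force on the tool from outside, world axes, zero at the start; "ft_torque": the same for the moment, N m; "width": finger opening in mm; "grip_force": force on a finger pad.
Only numpy, scipy, OpenCV 4.12 (cv2) and the standard library are available. Lean on these libraries where they do the work, as an engineer would, in place of code of your own. Each camera call takes 0.05 s, during which the arm holds its last target. There are 200 camera calls.

## Working session

There is one attempt and no reset: what is moved stays moved. The work goes in short steps, Python scripts to look and compute and a shell command to move; the robot and the scene stay as the last step left them, time stands still between calls to the robot, and variables do not carry over. Pictures are saved under pics/ and viewed, at most 10 in all, crops included, and the job is handed in when it is done.

```bash
mkdir -p pics; ls
python3 - <<'E'
from bench import *
import cv2,numpy as np
for n in ("top","side"):
    p,d=read_camera(n); cv2.imwrite(f"pics/{n}0.png",p[:,:,::-1]); np.save(f"pics/{n}0.npy",d)
    c=calibration(n); print(n,{k:np.round(v,3).tolist() for k,v in c.items()})
print(calibration("wrist")); print(get_obs())
E
```

```text
pics
top {'mtx': [[486.788, 0.0, 272.78], [0.0, 486.788, 213.931], [0.0, 0.0, 1.0]], 'position': [468.253, 33.337, 1458.727], 'rotation': [[0.028, -0.995, 0.098], [-0.999, -0.027, 0.019], [-0.016, -0.099, -0.995]]}
side {'mtx': [[535.759, 0.0, 283.626], [0.0, 535.759, 208.53], [0.0, 0.0, 1.0]], 'position': [88.612, -568.044, 1096.328], 'rotation': [[0.77, -0.498, 0.399], [-0.638, -0.587, 0.499], [-0.015, -0.639, -0.769]]}
{'mtx': array([[366.15338812,   0.        , 276.38184952],
       [  0.        , 366.15338812, 208.20301197],
       [  0.        ,   0.        ,   1.        ]]), 'T_tool_cam': array([[ 1.84867551e-04, -9.46558922e-01, -3.22530888e-01,
         8.33542292e+01],
       [ 9.99999982e-01,  1.58302683e-04,  1.08593415e-04,
         2.07934367e-01],
       [-5.17325604e-05, -3.22530902e-01,  9.46558933e-01,
        -1.66811808e+02],
       [ 0.00000000e+00,  0.00000000e+00,  0.00000000e+00,
         1.00000000e+00]])}
{'time': 0.1, 'joint_positions': array([ 1.06589901e+00,  2.21201434e-01,  1.52749211e+00,  1.67677128e-05,
        1.39469549e+00, -1.26101170e-01]), 'qvel': array([ 0.00023942, -0.00182381, -0.00334461, -0.00053507,  0.00328947,
       -0.00081199]), 'effort': array([ 7.97066114e-04, -4.98233771e+01, -3.90553164e+01, -1.62554365e-04,
        5.52902595e-03,  3.12224273e-06]), 'eef_pos': array([230.83904337, 580.17701695, 205.9775428 ]), 'tool_rot': array([[-9.29109297e-01,  3.69804183e-01, -8.83390215e-04],
       [ 3.69805158e-01,  9.29108012e-01, -1.56425175e-03],
       [ 2.42298086e-04, -1.78004310e-03, -9.99998386e-01]]), 'force': array([-0.00105656,  0.17994198, -0.48553937]), 'ft_torque': array([-0.00502208,  0.00998493,  0.03653737]), 'grip_force': 0.0, 'width': 85.53334043364617}
```

View pics/top0.png

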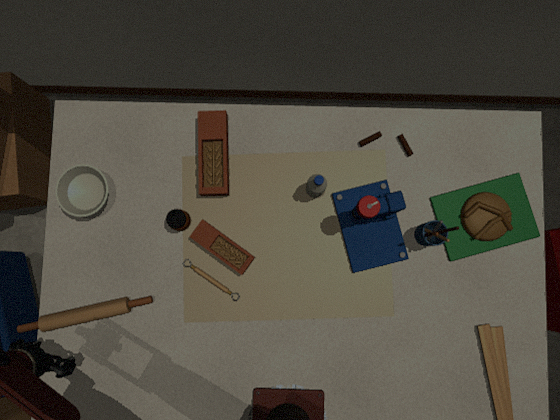

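View pics/side0.png

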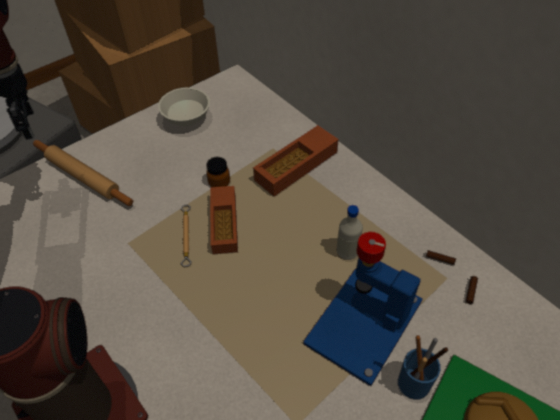

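The top view shows the small mould at about (222,247), with its plain end upper left at (197,228). The big one at (213,153) is the decoy. The clamp base corners are (332,193), (387,180), (408,258) and (353,272), with the knob at (369,206) and the column at (397,202), so the open front faces the robot. The side view agrees: mould (223,220), knob (371,247).

```bash
cat > h.py <<'E'
from bench import *
import cv2,numpy as np
def cam(n,o=None):
    c=calibration(n)
    if n!="wrist": return c["mtx"],np.array(c["rotation"]),np.array(c["position"])
    T=c["T_tool_cam"];R=np.array(o["tool_rot"]);return c["mtx"],R@T[:3,:3],np.array(o["eef_pos"])+R@T[:3,3]
def cloud(d,n,o=None):
    K,R,p=cam(n,o);v,u=np.mgrid[:d.shape[0],:d.shape[1]]
    return np.stack([(u-K[0,2])/K[0,0]*d,(v-K[1,2])/K[1,1]*d,d],-1)@R.T+p
def ray(n,u,v,o=None):
    K,R,p=cam(n,o);return p,R@np.array([(u-K[0,2])/K[0,0],(v-K[1,2])/K[1,1],1])
def onz(n,u,v,z,o=None):
    p,r=ray(n,u,v,o);return p+r*(z-p[2])/r[2]
def tri(L):  # list of (p,r): least-squares meeting point
    A=0;b=0
    for p,r in L:
        r=r/np.linalg.norm(r);M=np.eye(3)-np.outer(r,r);A=A+M;b=b+M@p
    return np.linalg.solve(A,b)
def rect(P):
    (c,s,a)=cv2.minAreaRect(P[:,:2].astype(np.float32));return np.round(c,1),np.round(s,1),round(a,1)
E
python3 - <<'E'
from h import *
ims={}
for n,bm,bc,bk in(("top",(180,212,262,282),(325,170,415,280),(350,188,390,222)),("side",(200,180,245,258),(295,250,430,385),(350,228,392,268))):
    p=cv2.imread(f"pics/{n}0.png");d=np.load(f"pics/{n}0.npy");W=cloud(d,n);h=cv2.cvtColor(p,cv2.COLOR_BGR2HSV).astype(int);ims[n]=p
    def sel(b,m):
        k=np.zeros(d.shape,bool);k[b[1]:b[3],b[0]:b[2]]=1;return W[k&m&(d>0)]
    H,S,Z=h[...,0],h[...,1],W[...,2]
    M=sel(bm,((H<22))&(S>110)&(Z>25)&(Z<60));print(n,"mould",len(M),np.percentile(M[:,2],[5,50,90]),rect(M))
    C=sel(bc,(H>95)&(H<125)&(S>120)&(Z>8)&(Z<25));print("base",len(C),np.median(C[:,2]),rect(C))
    C=sel(bk,((H<8)|(H>172))&(S>150)&(Z>190));print("knob",len(C),np.percentile(C[:,2],[5,50,95]),rect(C), C[C[:,2]>np.percentile(C[:,2],50)].mean(0))
a=ims["top"][165:285,175:265];b=ims["top"][170:282,325:415]
a=cv2.resize(a,(400,533),interpolation=2);b=cv2.resize(b,(400,533),interpolation=2)
cv2.imwrite("pics/crop1.png",cv2.convertScaleAbs(np.hstack([a,b]),alpha=1.6))
E
```

```text
top mould 1076 [25.84404458 38.77899574 43.30941856] (array([524.5, 229.5]), array([242.7,  64. ]), 55.7)
base 3556 15.739723587365347 (array([ 583.7, -227.8]), array([241.4, 169.7]), 15.8)
knob 352 [214.85651429 233.08676814 237.56399349] (array([ 615.7, -185.3]), array([51.9, 54.6]), 46.3) [ 615.80453305 -182.79726208  235.35529841]
side mould 1188 [25.82833401 38.21661462 41.87797949] (array([516.3, 220.4]), array([232.3,  68.4]), 57.4)
base 5751 15.843375085695698 (array([ 592.9, -275.9]), array([244.4, 261.2]), 15.6)
knob 684 [205.19958151 232.2487735  235.6640424 ] (array([ 612.5, -188.2]), array([56.3, 54.4]), 45.2) [ 611.71046544 -187.18187401  234.14556169]
```

View pics/crop1.png

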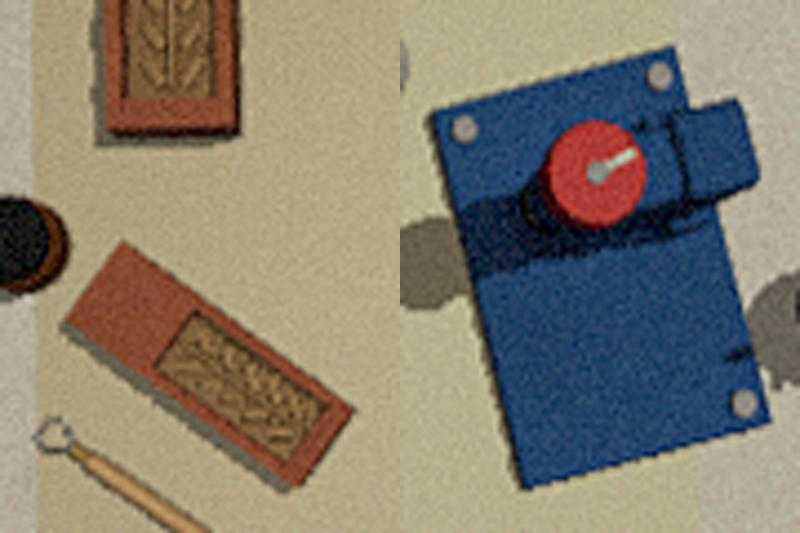

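The crop shows the mould's top corners at about (122,242), (66,320), (297,485) and (353,408). The box also caught part of the jar, so I'll keep only the mould's blob. The knob mark points right and slightly up.

Run:
```python
from h import *
for a in ((202.5,219.5),(189.9,237),(241.8,274.1),(254.4,256.8)): print(np.round(onz("top",*a,40),1))
for n,s in (("top",(197,228)),("side",(223,200))):
    p=cv2.imread(f"pics/{n}0.png");d=np.load(f"pics/{n}0.npy");W=cloud(d,n);h=cv2.cvtColor(p,cv2.COLOR_BGR2HSV).astype(int)
    m=((h[...,0]<24)&(h[...,1]>90)&(W[...,2]>30)&(W[...,2]<50)).astype(np.uint8)
    m=cv2.morphologyEx(m,cv2.MORPH_OPEN,np.ones((3,3)));_,L=cv2.connectedComponents(m)
    M=W[(L==L[s[1],s[0]])&(m>0)];print(n,len(M),rect(M),np.median(M[:,2]))
```

```text
[586.1 265.4  40. ]
[533.8 300.1  40. ]
[430.6 144.5  40. ]
[481.5 109.6  40. ]
top 495 (array([542.1, 254.9]), array([74.5, 64.5]), 56.4) 39.79232488732009
side 935 (array([506.5, 205.8]), array([197.7,  64.4]), 55.7) 39.101986863603315
```

Mould centre is about (507.5, 205), yaw 56.2°, top at z≈39.5. The clamp yaw is about 15.7°, with its screw near (615, -186). I'll turn -78° and move above the mould.

```bash
R='python3 -m pendant'
$R '{"travel":[[0,0,0],[0,0,0],[0,0,0],[0,0,0],[0,0,0]],"turn":[-0.975,-0.975,-0.975,-0.975,-0.975],"grip":[0,0,0,0,0]}' >/dev/null
$R '{"travel":[[0,0,0],[0,0,0],[0,0,0],[0,0,0],[0,0,0]],"turn":[-0.975,-0.975,-0.975,-0.975,-0.975],"grip":[0,0,0,0,0]}'
$R '{"travel":[[0.34,-0.975,0],[0.34,-0.975,0],[0.34,-0.975,0],[0.34,-0.975,0],[0.34,-0.975,0]],"turn":[0,0,0,0,0],"grip":[0,0,0,0,0]}'
$R '{"travel":[[0.34,-0.975,0],[0.34,-0.975,0],[0.34,-0.975,0],[0.34,-0.975,0],[0.34,-0.975,0]],"turn":[0,0,0,0,0],"grip":[0,0,0,0,0]}'
$R '{"travel":[[0.34,-0.975,0],[0.34,-0.975,0],[0.34,-0.975,0],[0.34,-0.975,0],[0.34,-0.975,0]],"turn":[0,0,0,0,0],"grip":[0,0,0,0,0]}'
$R '{"travel":[[0,0,0],[0,0,0],[0,0,0]],"turn":[0,0,0],"grip":[0,0,0]}'
cat > wr.py <<'E'
from h import *
import sys
o=get_obs();p,d=read_camera("wrist");n=sys.argv[1];cv2.imwrite(f"pics/{n}.png",cv2.convertScaleAbs(p[:,:,::-1],alpha=1.5));np.save(f"pics/{n}.npy",d)
import pickle;pickle.dump(o,open(f"pics/{n}.pkl","wb"))
W=cloud(d,"wrist",o);np.save(f"pics/{n}W.npy",W)
y=lambda v:round(float(np.degrees(np.arctan2(v[1],v[0]))),2)
print("tcp",np.round(o["eef_pos"],1),"yaw_y",y(o["tool_rot"][:,1]),"z",np.round(o["tool_rot"][:,2],4),"q6",o["joint_positions"][5])
E
python3 wr.py w1
```

```text
time: 1.1
eef_pos: [230.9, 580.3, 206.3]
tool_rot: [[-0.55, -0.835, -0.001], [-0.835, 0.55, -0.001], [0.001, -0.0, -1.0]]
force: [0.1, 0.2, 1.0]
width: 85.3
grip_force: 0.0
time: 1.6
eef_pos: [324.8, 455.8, 206.5]
tool_rot: [[-0.555, -0.832, -0.001], [-0.832, 0.555, -0.001], [0.001, 0.0, -1.0]]
force: [-0.1, 0.4, -0.4]
width: 85.4
grip_force: 0.0
time: 2.1
eef_pos: [418.2, 332.3, 206.6]
tool_rot: [[-0.555, -0.832, -0.001], [-0.832, 0.555, -0.0], [0.001, 0.0, -1.0]]
force: [0.2, 0.4, -0.4]
width: 85.4
grip_force: 0.0
time: 2.6
eef_pos: [511.5, 208.8, 206.5]
tool_rot: [[-0.555, -0.832, -0.001], [-0.832, 0.555, -0.0], [0.001, 0.001, -1.0]]
force: [0.0, 1.1, 0.5]
width: 85.4
grip_force: 0.0
time: 2.9
eef_pos: [510.5, 210.5, 206.6]
tool_rot: [[-0.555, -0.832, -0.001], [-0.832, 0.555, 0.0], [0.0, 0.001, -1.0]]
force: [-0.5, -0.4, 0.2]
width: 85.2
grip_force: 0.0
tcp [510.5 210.5 206.6] yaw_y 146.32 z [-1.e-03  2.e-04 -1.e+00] q6 -2.3058582744999385
```

View pics/w1.png

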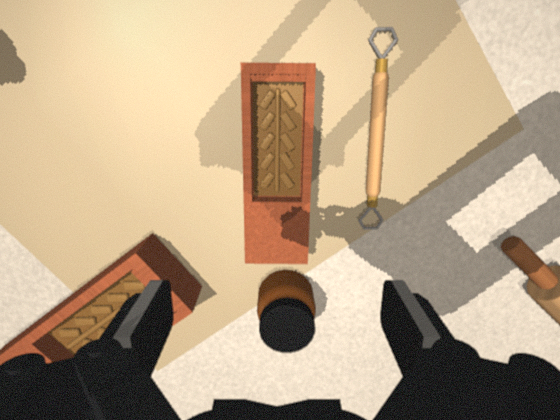

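The wrist view shows the mould with top corners (241,64), (315,64), (307,263) and (245,263). It sits square to the camera, slightly left of the tool axis; the jar is beyond its plain end at (286,310) and the loop tool is to the right.

Run:
```python
from h import *
import pickle
o=pickle.load(open("pics/w1.pkl","rb"));W=np.load("pics/w1W.npy")
for a in ((241,64),(315,64),(307,263),(245,263)): print(np.round(onz("wrist",*a,39.5,o),1))
p=cv2.imread("pics/w1.png");h=cv2.cvtColor(p,cv2.COLOR_BGR2HSV).astype(int);Z=W[...,2]
k=np.zeros(Z.shape,bool);k[50:270,225:330]=1
M=W[k&(Z>32)&(Z<46)&(h[...,1]>90)];print(len(M),rect(M),np.median(M[:,2]))
J=W[295:345,265:310].reshape(-1,3);J=J[J[:,2]>60];print("jar",J.mean(0))
# triangulate land corners: wrist vs top
for a,b in (((245,263),(202.5,219.5)),((307,263),(189.9,237)),((315,64),(241.8,274.1)),((241,64),(254.4,256.8))): print(np.round(tri([ray("wrist",*a,o),ray("top",*b)]),1))
```

```text
[480.5 112.1  39.5]
[428.1 146.9  39.5]
[533.9 302.6  39.5]
[586.3 267.7  39.5]
7788 (array([507.1, 207. ]), array([189.8,  64.1]), 55.8) 39.905849486980316
jar [579.15670356 333.01262401  70.27310888]
[585.3 265.5  43.5]
[533.1 299.3  45.9]
[429.7 145.5  44.6]
[481.5 110.6  22. ]
```

```bash
R='python3 -m pendant'
$R '{"travel":[[0,0.02,0.97],[0,0,0.97],[0,0,0.97],[0,0,0.97],[0,0,0.97]],"turn":[0.06,0,0,0,0],"grip":[0,0,0,0,0]}'
$R '{"travel":[[0,0,0.97],[0,0,0.97],[0,0,0],[0,0,0],[0,0,0]],"turn":[0,0,0,0,0],"grip":[0,0,0,0.4,1]}'
$R '{"travel":[[0,0,0],[0,0,0],[0,0,0],[0,0,0],[0,0,0]],"turn":[0,0,0,0,0],"grip":[1,1,1,1,1]}'
$R '{"travel":[[0,0,0],[0,0,0],[0,0,-0.4],[0,0,-0.4],[0,0,0]],"turn":[0,0,0,0,0],"grip":[1,1,1,1,1]}'
```

```text
time: 3.45
eef_pos: [510.0, 211.4, 60.5]
tool_rot: [[-0.56, -0.828, 0.0], [-0.828, 0.56, 0.0], [-0.0, -0.0, -1.0]]
force: [0.1, -0.2, 0.2]
width: 85.5
grip_force: 0.0
time: 3.95
eef_pos: [511.9, 211.3, 5.7]
tool_rot: [[-0.561, -0.828, 0.002], [-0.828, 0.561, 0.001], [-0.002, -0.001, -1.0]]
force: [0.9, 0.4, -4.7]
width: 61.4
grip_force: 66.2
time: 4.45
eef_pos: [512.2, 211.2, 5.7]
tool_rot: [[-0.562, -0.827, 0.003], [-0.827, 0.562, 0.002], [-0.003, -0.002, -1.0]]
force: [-2.8, 1.8, 5.9]
width: 61.3
grip_force: 67.4
time: 4.95
eef_pos: [512.3, 210.6, 29.5]
tool_rot: [[-0.562, -0.827, 0.004], [-0.827, 0.562, 0.001], [-0.003, -0.003, -1.0]]
force: [1.1, 1.7, -6.1]
width: 61.3
grip_force: 67.8
```

Held: weight about 6 N, lifted 24 mm. Next, check the bottle's clearance on the way to the clamp.

Run:
```python
from h import *
d=np.load("pics/top0.npy");W=cloud(d,"top");B=W[170:205,300:332].reshape(-1,3);B=B[B[:,2]>60];print("bottle",B[B[:,2]>140].mean(0),B[B[:,2]>60][:, :2].min(0))
d=np.load("pics/side0.npy");W=cloud(d,"side");B=W[205:262,335:362].reshape(-1,3);B=B[(B[:,2]>140)&(B[:,2]<172)];print(B.mean(0))
B=W[345:400,398:440].reshape(-1,3);B=B[(B[:,2]>60)];print("pot",B.mean(0))
from math import *
o=get_obs();Rm=np.array(o["tool_rot"]);p=np.array(o["eef_pos"])
a=radians(15.7);s=np.array([615.3,-186]);ex=np.array([cos(a),sin(a)])
t=s-125*ex;print("target",t,"tool units now",Rm.T@np.append(t-p[:2],0)/30)
```

```text
bottle [672.4738076  -53.67994348 278.97474084] [468.25271061 -88.93918788]
[679.77123609 -75.68589571 159.92715194]
pot [ 549.95121357 -400.59995486  110.67202135]
target [ 494.9635317  -219.82505575] tool units now [12.19329049 -7.58132234 -0.0125976 ]
```

```bash
R='python3 -m pendant'
$R '{"travel":[[0,0,-0.4],[0.5,-0.31,0],[0.94,-0.583,0],[0.94,-0.583,0],[0.94,-0.583,0]],"turn":[0,0,0,0,0],"grip":[1,1,1,1,1]}'
$R '{"travel":[[0.94,-0.583,0],[0.94,-0.583,0],[0.94,-0.583,0],[0.94,-0.583,0],[0.94,-0.583,0]],"turn":[0,0,0,0,0],"grip":[1,1,1,1,1]}' >/dev/null
$R '{"travel":[[0.94,-0.583,0],[0.94,-0.583,0],[0.94,-0.583,0],[0.94,-0.583,0],[0.41,-0.27,0]],"turn":[0,0,0,0,0],"grip":[1,1,1,1,1]}'
$R '{"travel":[[0,0,0],[0,0,0],[0,0,0],[0,0,0],[0,0,0]],"turn":[0.6,0.84,0.84,0.84,0.84],"grip":[1,1,1,1,1]}'
$R '{"travel":[[0,0,0],[0,0,0],[0,0,0],[0,0,0]],"turn":[0.84,0.23,0,0],"grip":[1,1,1,1]}'
python3 - <<'E'
from h import *
for n,b in (("top",(320,170,420,300)),("side",(290,225,430,385))):
    p,d=read_camera(n);cv2.imwrite(f"pics/{n}1.png",p[:,:,::-1]);np.save(f"pics/{n}1.npy",d)
p=cv2.imread("pics/side1.png")[200:400,250:450];q=cv2.imread("pics/top1.png")[160:310,290:430]
cv2.imwrite("pics/c2.png",cv2.convertScaleAbs(np.hstack([cv2.resize(p,(400,400)),cv2.resize(q,(374,400))]),alpha=1.6))
E
```

```text
time: 5.45
eef_pos: [505.4, 92.1, 39.6]
tool_rot: [[-0.561, -0.828, -0.0], [-0.828, 0.561, -0.0], [0.0, 0.0, -1.0]]
force: [0.8, 1.1, -5.9]
width: 61.4
grip_force: 67.8
time: 6.45
eef_pos: [499.6, -145.9, 45.1]
tool_rot: [[-0.654, -0.756, -0.029], [-0.746, 0.651, -0.14], [0.125, -0.07, -0.99]]
force: [0.5, -0.2, -7.0]
width: 61.5
grip_force: 67.8
time: 6.95
eef_pos: [499.4, -143.7, 44.7]
tool_rot: [[-0.955, -0.297, -0.03], [-0.29, 0.947, -0.138], [0.069, -0.123, -0.99]]
force: [0.6, -0.5, -6.8]
width: 61.5
grip_force: 67.8
time: 7.35
eef_pos: [499.5, -143.7, 44.7]
tool_rot: [[-0.987, -0.157, -0.029], [-0.152, 0.979, -0.138], [0.051, -0.132, -0.99]]
force: [0.1, 0.3, -5.7]
width: 61.3
grip_force: 67.8
```

View pics/c2.png

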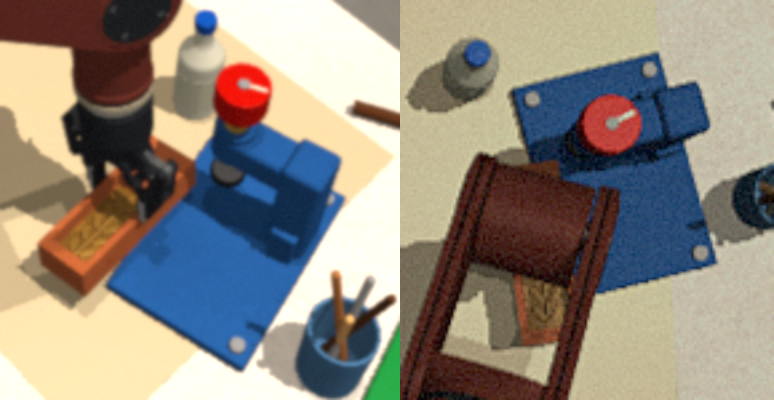

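The arm hit joint 6's range before I turned, so the tool stopped short at y=-144 and is tilted 8°. The crop shows the mould held left of the clamp base (side crop around (115,225)), with nothing hit. Checking the joints.

```bash
python3 - <<'E'
from h import *
o=get_obs();print(np.round(o["joint_positions"],3).tolist(),np.round(o["eef_pos"],1),np.round(o["tool_rot"],3).tolist())
import pickle;print(np.round(pickle.load(open("pics/w1.pkl","rb"))["joint_positions"],3).tolist())
E
python3 -m pendant '{"travel":[[0,0,0]],"turn":[-0.3],"grip":[1]}'
python3 -c "
from h import *
o=get_obs();print(np.round(o['joint_positions'],3).tolist(),np.round(o['tool_rot'],3).tolist())"; python3 -c "import bench;print([n for n in dir(bench) if n[0]!='_'])"
```

```text
[-0.335, 0.156, 1.937, -0.164, 1.037, -1.979] [ 499.5 -143.7   44.7] [[-0.987, -0.157, -0.029], [-0.151, 0.979, -0.138], [0.05, -0.132, -0.99]]
[0.248, 0.048, 1.718, 0.0, 1.377, -2.306]
time: 7.55
eef_pos: [499.4, -143.7, 44.7]
tool_rot: [[-0.98, -0.198, -0.029], [-0.193, 0.971, -0.138], [0.056, -0.13, -0.99]]
force: [-0.1, -0.5, -6.5]
width: 61.3
grip_force: 67.8
[-0.335, 0.156, 1.937, -0.164, 1.037, -2.021] [[-0.98, -0.198, -0.029], [-0.193, 0.971, -0.138], [0.056, -0.13, -0.99]]
['Unreachable', 'calibration', 'get_obs', 'read_camera', 'sign_off']
```

The command pose itself is tilted now. I'll still stage the mould on the base, where it levels when released. Then, unloaded, I'll undo the tilt by the mirrored move at joint 6's other limit.

```bash
R='python3 -m pendant'
$R '{"travel":[[0,0,0],[0.28,-0.79,0.12],[0.28,-0.79,0.12],[0.28,-0.79,0.12],[0,0,0]],"turn":[-0.52,0,0,0,0],"grip":[1,1,1,1,1]}'
$R '{"travel":[[-0.01,0.025,0.19],[-0.01,0.025,0.19],[0,0,0]],"turn":[0,0,0],"grip":[1,1,1]}'
```

```text
time: 8.05
eef_pos: [494.0, -222.7, 45.2]
tool_rot: [[-0.964, -0.266, -0.029], [-0.26, 0.955, -0.14], [0.065, -0.127, -0.99]]
force: [0.6, -0.0, -6.1]
width: 61.5
grip_force: 68.1
time: 8.35
eef_pos: [492.6, -218.2, 31.4]
tool_rot: [[-0.963, -0.269, -0.032], [-0.262, 0.955, -0.137], [0.067, -0.123, -0.99]]
force: [-0.8, -0.5, -7.3]
width: 61.2
grip_force: 68.1
```

```bash
R='python3 -m pendant'
$R '{"travel":[[0,0.01,0.1],[0,0,0]],"turn":[0,0],"grip":[1,1]}'
$R '{"travel":[[0,0.01,0.1],[0,0,0]],"turn":[0,0],"grip":[1,1]}'
```

```text
time: 8.55
eef_pos: [493.7, -219.3, 29.8]
tool_rot: [[-0.963, -0.269, -0.029], [-0.262, 0.955, -0.138], [0.065, -0.125, -0.99]]
force: [-0.6, 0.9, -5.4]
width: 61.3
grip_force: 68.2
time: 8.75
eef_pos: [493.8, -220.0, 27.3]
tool_rot: [[-0.963, -0.268, -0.029], [-0.262, 0.955, -0.139], [0.064, -0.126, -0.99]]
force: [-0.0, 1.0, -3.1]
width: 61.1
grip_force: 68.4
```

```bash
R='python3 -m pendant'
$R '{"travel":[[0,0,0],[0,0,0],[0,0,0],[0,0,0],[0,0,-0.3]],"turn":[0,0,0,0,0],"grip":[0.25,0.1,0,0,0]}'
$R '{"travel":[[0,0,-0.7],[0,0,-1],[0,0,-1],[0,0,-1],[0,0,-1]],"turn":[0,0,0,0,0],"grip":[0,0,0,0,0]}'
$R '{"travel":[[0.9,0,-0.7],[0.9,0,-0.7],[0.9,0,-0.5],[0,0,0],[0,0,0]],"turn":[0,0,0,0,0],"grip":[0,0,0,0,0]}'
python3 wr.py w2
```

```text
time: 9.25
eef_pos: [492.8, -218.4, 35.4]
tool_rot: [[-0.963, -0.268, -0.031], [-0.261, 0.955, -0.137], [0.067, -0.124, -0.99]]
force: [-0.2, 1.2, -0.7]
width: 85.6
grip_force: 0.0
time: 9.75
eef_pos: [497.9, -198.9, 177.7]
tool_rot: [[-0.963, -0.268, -0.029], [-0.262, 0.955, -0.139], [0.064, -0.126, -0.99]]
force: [0.1, -0.4, -0.1]
width: 85.3
grip_force: 0.0
time: 10.25
eef_pos: [421.8, -212.7, 238.4]
tool_rot: [[-0.963, -0.267, -0.027], [-0.261, 0.955, -0.139], [0.063, -0.127, -0.99]]
force: [-0.4, -0.4, -0.5]
width: 85.3
grip_force: 0.0
tcp [ 421.8 -212.7  238.4] yaw_y 105.6 z [-0.027  -0.1394 -0.9899] q6 -2.3507352445120415
```

View pics/w2.png

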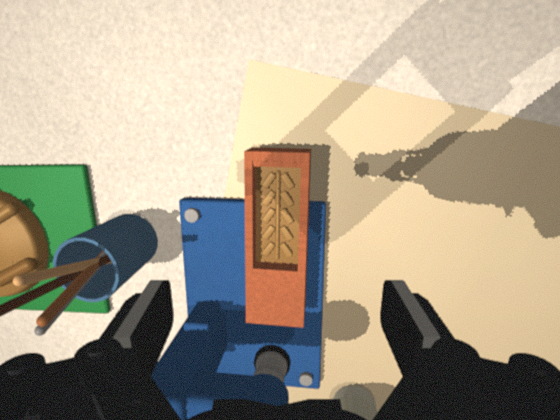

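The mould lies flat on the base in line with the clamp: top corners about (245,150), (311,150), (304,327) and (246,322). The base front edge is at row 198 and the foot at (270,362). Measuring both in this one view.

Run:
```python
from h import *
W=np.load("pics/w2W.npy");p=cv2.imread("pics/w2.png");h=cv2.cvtColor(p,cv2.COLOR_BGR2HSV).astype(int);Z=W[...,2];H=h[...,0];S=h[...,1]
k=np.zeros(Z.shape,bool);k[135:335,235:320]=1
M=W[k&(Z>48)&(Z<64)&((H<22)|(H>172))&(S>90)];print("mould",len(M),rect(M),np.percentile(M[:,2],[5,50,95]))
A=np.c_[M[:,:2],np.ones(len(M))];print("tilt",np.linalg.lstsq(A,M[:,2],rcond=None)[0][:2])
k[:]=0;k[185:390,170:335]=1
B=W[k&(Z>9)&(Z<23)&(H>95)&(H<125)&(S>120)];print("base",len(B),rect(B),np.median(B[:,2]))
from math import *
for a in (15,15.7,16.4):
    a=radians(a);ex=np.array([cos(a),sin(a)]);ey=np.array([-sin(a),cos(a)])
    q=B[:,:2]; print(degrees(a),"front",np.percentile(q@ex,.5)," y+",np.percentile(q@ey,99.5)," y-",np.percentile(q@ey,.5))
k[:]=0;k[345:378,252:292]=1
F=W[k&(Z>60)&(Z<110)];print("foot",len(F),rect(F),np.percentile(F[:,2],[5,50,95]))
```

```text
mould 6191 (array([ 488.9, -219.5]), array([190.6,  64.1]), 14.9) [53.24029273 55.83407672 57.07376409]
tilt [0.00305641 0.00358835]
base 12274 (array([ 580.5, -228.3]), array([241.2, 167.1]), 15.7) 15.896501973783103
14.999999999999998 front 381.92508077735937  y+ -287.73149764625697  y- -453.5933395521321
15.7 front 377.0889441350011  y+ -293.94997126647235  y- -458.9736113453528
16.4 front 372.05656677824294  y+ -299.4881614367073  y- -464.4583059864535
foot 961 (array([ 610. , -186.2]), array([31., 39.]), 6.7) [ 71.29042278  80.28586451 102.50063895]
```

```bash
R='python3 -m pendant'; T='"travel":[[0,0,0],[0,0,0],[0,0,0],[0,0,0],[0,0,0]]'
python3 -m pendant '{"travel":[[0,0,0],[0,0,0],[0,0,0],[0,0,0],[0,0,0]],"turn":[1,1,1,1,1],"grip":[0,0,0,0,0]}' >/dev/null
python3 -m pendant '{"travel":[[0,0,0],[0,0,0],[0,0,0],[0,0,0],[0,0,0]],"turn":[1,1,1,1,1],"grip":[0,0,0,0,0]}' >/dev/null
python3 -m pendant '{"travel":[[0,0,0],[0,0,0],[0,0,0],[0,0,0],[0,0,0]],"turn":[1,1,1,1,1],"grip":[0,0,0,0,0]}' >/dev/null
python3 -m pendant '{"travel":[[0,0,0],[0,0,0],[0,0,0],[0,0,0],[0,0,0]],"turn":[1,1,1,1,1],"grip":[0,0,0,0,0]}' >/dev/null
python3 -m pendant '{"travel":[[0,0,0],[0,0,0],[0,0,0],[0,0,0],[0,0,0]],"turn":[1,1,1,1,1],"grip":[0,0,0,0,0]}' >/dev/null
python3 -m pendant '{"travel":[[0,0,0],[0,0,0],[0,0,0],[0,0,0],[0,0,0]],"turn":[1,1,1,1,1],"grip":[0,0,0,0,0]}' >/dev/null
python3 -m pendant '{"travel":[[0,0,0],[0,0,0],[0,0,0],[0,0,0],[0,0,0]],"turn":[1,1,1,1,1],"grip":[0,0,0,0,0]}'
cat > j.py <<'E'
from h import *
o=get_obs();print("q",np.round(o["joint_positions"],3).tolist(),"R",np.round(o["tool_rot"],4).tolist())
E
python3 j.py
python3 -m pendant '{"travel":[[0,0,0],[0,0,0],[0,0,0]],"turn":[1,1,1],"grip":[0,0,0]}';python3 j.py
```

```text
time: 13.8
eef_pos: [421.7, -211.9, 235.9]
tool_rot: [[0.092, -0.995, -0.031], [-0.987, -0.087, -0.137], [0.133, 0.043, -0.99]]
force: [0.5, -0.8, 0.2]
width: 85.6
grip_force: 0.0
q [-0.531, -0.196, 1.899, -0.136, 1.397, 2.542] R [[0.092, -0.9953, -0.0313], [-0.9868, -0.0869, -0.1369], [0.1335, 0.0434, -0.9901]]
time: 14.1
eef_pos: [385.1, -257.1, 240.0]
tool_rot: [[-0.245, -0.969, 0.014], [-0.966, 0.243, -0.085], [0.079, -0.034, -0.996]]
force: [-0.4, -0.8, 0.1]
width: 85.4
grip_force: 0.0
q [-0.716, -0.253, 1.934, -0.056, 1.394, 2.681] R [[-0.2452, -0.9694, 0.0136], [-0.9663, 0.2432, -0.0848], [0.0789, -0.0339, -0.9963]]
```

```bash
python3 -m pendant '{"travel":[[0,0,0],[0,0,0],[0,0,0],[0,0,0],[0,0,0]],"turn":[-1,-1,-1,-1,-1],"grip":[0,0,0,0,0]}' >/dev/null
python3 -m pendant '{"travel":[[0,0,0],[0,0,0],[-0.56,-0.89,0],[-0.56,-0.89,0],[-0.56,-0.89,0]],"turn":[-1,-1,0,0,0],"grip":[0,0,0,0,0]}' >/dev/null
python3 -m pendant '{"travel":[[-0.56,-0.89,0],[-0.56,-0.89,0],[-0.56,-0.89,0],[-0.56,-0.89,0],[-0.56,-0.89,0]],"turn":[0,0,0,0,0],"grip":[0,0,0,0,0]}' >/dev/null
python3 -m pendant '{"travel":[[-0.56,-0.89,0],[-0.56,-0.89,0],[-0.56,-0.89,0],[0,0,0]],"turn":[0,0,0,0.5],"grip":[0,0,0,0]}';python3 j.py
python3 -m pendant '{"travel":[[0,0,0]],"turn":[1],"grip":[0]}' >/dev/null;python3 j.py
python3 -m pendant '{"travel":[[0,0,0]],"turn":[1],"grip":[0]}' >/dev/null;python3 j.py
```

```text
time: 16.0
eef_pos: [480.3, 78.2, 211.5]
tool_rot: [[0.615, -0.788, 0.011], [-0.785, -0.614, -0.086], [0.075, 0.044, -0.996]]
force: [-0.6, -0.6, 0.1]
width: 85.4
grip_force: 0.0
q [0.063, -0.114, 1.868, -0.088, 1.382, 2.558] R [[0.6155, -0.7881, 0.0113], [-0.7846, -0.614, -0.0859], [0.0746, 0.044, -0.9962]]
q [0.052, -0.117, 1.871, -0.085, 1.382, 2.681] R [[0.503, -0.8642, 0.0107], [-0.8608, -0.5021, -0.0833], [0.0774, 0.0326, -0.9965]]
q [-0.037, -0.143, 1.89, -0.046, 1.38, 2.678] R [[0.4205, -0.9072, 0.0134], [-0.9061, -0.4207, -0.0456], [0.047, 0.007, -0.9989]]
```

```bash
python3 -m pendant '{"travel":[[0,0,0]],"turn":[0.9],"grip":[0]}' >/dev/null;python3 j.py
python3 -m pendant '{"travel":[[0,0,0]],"turn":[0],"grip":[0]}' ;python3 j.py
```

```text
q [-0.125, -0.167, 1.908, -0.012, 1.379, 2.68] R [[0.3317, -0.9432, 0.0191], [-0.9432, -0.332, -0.0146], [0.0201, -0.0131, -0.9997]]
time: 16.4
eef_pos: [475.1, 12.0, 214.1]
tool_rot: [[0.327, -0.945, 0.019], [-0.945, -0.327, -0.016], [0.022, -0.012, -1.0]]
force: [1.2, -0.1, 0.2]
width: 85.7
grip_force: 0.0
q [-0.13, -0.168, 1.909, -0.014, 1.379, 2.68] R [[0.327, -0.9448, 0.0186], [-0.9448, -0.3273, -0.0164], [0.0216, -0.0122, -0.9997]]
```

```bash
python3 -m pendant '{"travel":[[0,0,0]],"turn":[0.4],"grip":[0]}' >/dev/null;python3 j.py
python3 -m pendant '{"travel":[[0,0,0],[0,0,0],[0,0,0],[0,0,0],[0,0,0]],"turn":[-1,-1,-1,-1,-1],"grip":[0,0,0,0,0]}' >/dev/null
python3 -m pendant '{"travel":[[0,0,0],[0,0,0],[0,0,0],[0,0,0],[0,0,0]],"turn":[-1,-1,-1,-1,-1],"grip":[0,0,0,0,0]}' >/dev/null
python3 -m pendant '{"travel":[[0,0,0],[0,0,0],[0,0,0],[0,0,0],[0,0,0]],"turn":[-1,-1,-1,-1,-1],"grip":[0,0,0,0,0]}' >/dev/null
python3 -m pendant '{"travel":[[0,0,0],[0,0,0],[0,0,0],[0,0,0],[0,0,0]],"turn":[-1,-1,-1,-1,-1],"grip":[0,0,0,0,0]}' >/dev/null
python3 -m pendant '{"travel":[[0,0,0],[0,0,0],[0,0,0],[0,0,0],[0,0,0]],"turn":[-1,-1,-1,-1,-1],"grip":[0,0,0,0,0]}' >/dev/null
python3 -m pendant '{"travel":[[0,0,0],[0,0,0],[0,0,0],[0,0,0],[0,0,0]],"turn":[-1,-1,-1,-1,-1],"grip":[0,0,0,0,0]}' >/dev/null
python3 -m pendant '{"travel":[[0,0,0],[0,0,0],[0,0,0],[0,0,0],[0,0,0]],"turn":[-1,-1,-1,-0.7,0],"grip":[0,0,0,0,0]}' >/dev/null
cat > go.py <<'E'
# python3 go.py X Y Z YAW : deltas in tool units to reach a TCP pose (yaw of tool y, deg)
from h import *
import sys
X=np.array(sys.argv[1:4],float);o=get_obs();R=np.array(o["tool_rot"]);p=np.array(o["eef_pos"])
y=np.degrees(np.arctan2(R[1,1],R[0,1]));t=(y-float(sys.argv[4])+180)%360-180
print("t",o["time"],"tcp",np.round(p,1),"yaw",round(y,2),"z",np.round(R[:,2],4),"q6",round(o["joint_positions"][5],3),"turn units",round(t/8,2),"travel now",np.round(R.T@(X-p)/30,2),"F",np.round(o["force"],1),"w",round(o["width"],1))
E
python3 go.py 445.4 -231.1 100 105
```

```text
q [-0.162, -0.175, 1.916, 0.002, 1.38, 2.68] R [[0.2943, -0.9555, 0.0213], [-0.9557, -0.2944, -0.001], [0.0073, -0.0201, -0.9998]]
t 20.0 tcp [473.4   3.4 214.3] yaw 106.84 z [ 0.0213 -0.0019 -0.9998] q6 -2.026 turn units 0.23 travel now [ 3.23 -7.18  3.8 ] F [ 0.3 -0.4 -0.6] w 85.5
```

```bash
python3 -m pendant '{"travel":[[0.4,-0.9,0.47],[0.4,-0.9,0.47],[0.4,-0.9,0.47],[0.4,-0.9,0.47],[0.4,-0.9,0.47]],"turn":[0,0,0,0,0],"grip":[0,0,0,0,0]}' >/dev/null
python3 -m pendant '{"travel":[[0.4,-0.9,0.47],[0.4,-0.9,0.47],[0.4,-0.9,0.47],[0,0,0],[0,0,0]],"turn":[0,0,0,0.2,0],"grip":[0,0,0,0,0]}' >/dev/null
python3 go.py 445.4 -231.1 21 105
```

```text
t 21.0 tcp [ 445.9 -231.8  101.4] yaw 104.89 z [ 2.140e-02 -6.000e-04 -9.998e-01] q6 -2.482 turn units -0.01 travel now [0.07 0.04 2.68] F [ 0.6  0.9 -0.3] w 85.5
```

```bash
python3 -m pendant '{"travel":[[0.07,0.04,0.9],[0,0,0.9],[0,0,0.88],[0,0,0],[0,0,0]],"turn":[0,0,0,0,0],"grip":[0,0,0,0,0.4]}' 
python3 -m pendant '{"travel":[[0,0,0],[0,0,0],[0,0,0],[0,0,0]],"turn":[0,0,0,0],"grip":[0.6,1,1,1]}'
python3 -m pendant '{"travel":[[0,0,-0.05],[0,0,0]],"turn":[-0.09,0],"grip":[1,1]}'
python3 go.py 511.2 -214.6 22 105.7
```

```text
time: 21.5
eef_pos: [446.1, -230.9, 22.4]
tool_rot: [[-0.965, -0.261, 0.023], [-0.261, 0.965, -0.002], [-0.021, -0.008, -1.0]]
force: [0.0, -0.4, 0.0]
width: 73.3
grip_force: 0.0
time: 21.9
eef_pos: [447.0, -231.8, 24.5]
tool_rot: [[-0.965, -0.261, 0.025], [-0.261, 0.965, -0.003], [-0.024, -0.009, -1.0]]
force: [-2.3, 4.6, 6.6]
width: 60.8
grip_force: 63.1
time: 22.1
eef_pos: [446.6, -232.3, 24.7]
tool_rot: [[-0.962, -0.273, 0.025], [-0.273, 0.962, -0.004], [-0.023, -0.01, -1.0]]
force: [0.4, 0.4, 4.6]
width: 60.2
grip_force: 66.3
t 22.1 tcp [ 446.6 -232.3   24.7] yaw 105.84 z [ 0.0251 -0.0038 -0.9997] q6 -2.5 turn units 0.02 travel now [-2.23 -0.02  0.14] F [0.4 0.4 4.6] w 60.2
```

```bash
python3 -m pendant '{"travel":[[-0.2,0,0],[-0.4,0,0],[-0.4,0,0.01],[-0.4,0,0.01],[-0.4,0,0.01]],"turn":[0,0,0,0,0],"grip":[1,1,1,1,1]}' 
python3 -m pendant '{"travel":[[-0.3,0,0.01],[-0.1,0,0],[0,0,0]],"turn":[0,0,0],"grip":[1,1,1]}'
python3 go.py 511.2 -214.6 22 105.7
```

```text
time: 22.6
eef_pos: [498.0, -217.9, 24.6]
tool_rot: [[-0.962, -0.273, 0.022], [-0.273, 0.962, -0.004], [-0.02, -0.01, -1.0]]
force: [-6.7, -1.7, 6.3]
width: 60.4
grip_force: 68.2
time: 22.9
eef_pos: [510.2, -214.4, 24.6]
tool_rot: [[-0.962, -0.273, 0.024], [-0.273, 0.962, -0.003], [-0.022, -0.01, -1.0]]
force: [-2.7, -1.3, 5.3]
width: 59.8
grip_force: 68.0
t 22.9 tcp [ 510.2 -214.4   24.6] yaw 105.84 z [ 0.024  -0.0035 -0.9997] q6 -2.4 turn units 0.02 travel now [-0.03 -0.02  0.09] F [-2.7 -1.3  5.3] w 59.8
```

```bash
python3 -m pendant '{"travel":[[0,0,0],[0,0,0],[0,0,0],[0,0,0],[0,0,-0.4]],"turn":[0,0,0,0,0],"grip":[0.3,0.1,0,0,0]}' 
python3 -m pendant '{"travel":[[0.4,0,-0.9],[0.8,0,-1],[0.8,0,-1],[0.8,0,-1],[0.8,0,-1]],"turn":[0,0,0,0,0],"grip":[0,0,0,0,0]}' >/dev/null
python3 -m pendant '{"travel":[[0.8,0,-1],[0,0,-1],[0,0,0],[0,0,0]],"turn":[0,0,0,0],"grip":[0,0,0,0]}'
python3 wr.py w3
python3 - <<'E'
from h import *
for n in ("top","side"):
    p,d=read_camera(n);cv2.imwrite(f"pics/{n}2.png",p[:,:,::-1]);np.save(f"pics/{n}2.npy",d)
p=cv2.imread("pics/side2.png")[200:400,250:450];q=cv2.imread("pics/w3.png")
cv2.imwrite("pics/c3.png",np.hstack([cv2.resize(p,(400,400)),cv2.resize(q,(400,300))[:300] if 0 else cv2.copyMakeBorder(cv2.resize(q,(400,300)),0,100,0,0,0)]))
W=np.load("pics/w3W.npy");p=cv2.imread("pics/w3.png");h=cv2.cvtColor(p,cv2.COLOR_BGR2HSV).astype(int);Z=W[...,2];H=h[...,0];S=h[...,1]
M=W[(Z>50)&(Z<62)&((H<22)|(H>172))&(S>90)];M=M[(abs(M[:,0]-530)<160)&(abs(M[:,1]+205)<100)];print("mould",len(M),rect(M),np.median(M[:,2]))
B=W[(Z>9)&(Z<23)&(H>95)&(H<125)&(S>120)];print("base",len(B),rect(B))
E
```

```text
time: 23.4
eef_pos: [507.5, -212.9, 34.2]
tool_rot: [[-0.962, -0.273, 0.02], [-0.273, 0.962, -0.0], [-0.019, -0.006, -1.0]]
force: [-0.7, 0.0, 0.2]
width: 85.4
grip_force: 0.0
time: 24.3
eef_pos: [377.5, -249.8, 241.1]
tool_rot: [[-0.962, -0.272, 0.025], [-0.272, 0.962, -0.004], [-0.023, -0.011, -1.0]]
force: [-0.6, 0.2, -0.3]
width: 85.3
grip_force: 0.0
tcp [ 377.5 -249.8  241.1] yaw_y 105.8 z [ 0.0253 -0.0043 -0.9997] q6 -2.61905936771854
mould 3721 (array([ 551.3, -201.9]), array([190.6,  64.1]), 15.7) 55.82285483460208
base 9664 (array([ 591.3, -267.9]), array([241. , 248.6]), 15.8)
```

View pics/c3.png

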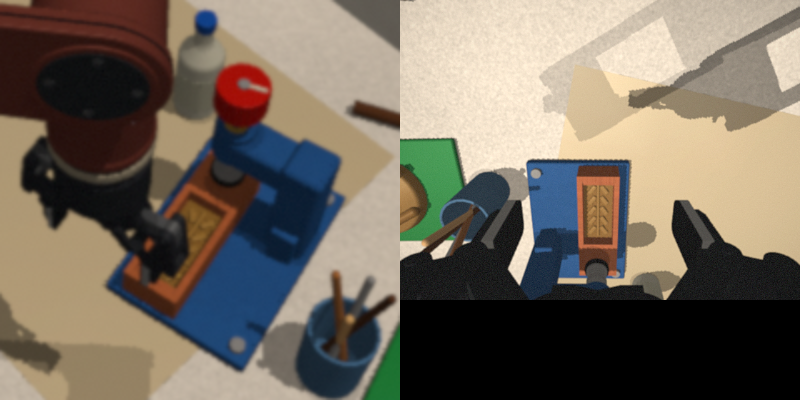

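The mould's centre is now (551.3, -201.9) at yaw 15.7°, so the land is about 3.6 mm from the screw axis. It is let go, and the foot hangs just above it (side crop at (228,170)). Now above the knob.

```bash
python3 go.py 615.3 -186 290 117.8
python3 -m pendant '{"travel":[[0,0,-1],[0,0,-0.7],[-0.9,0,0],[-0.9,0,0],[-0.9,0,0]],"turn":[0,0,0,0,0],"grip":[0,0,0,0,0]}' >/dev/null
python3 -m pendant '{"travel":[[-0.9,0,0],[-0.9,0,0],[-0.9,0,0],[-0.9,0,0],[-0.9,0,0]],"turn":[0,0,0,0,0],"grip":[0,0,0,0,0]}' >/dev/null
python3 -m pendant '{"travel":[[0,0,0],[0,0,0],[0,0,0]],"turn":[-0.75,-0.75,0],"grip":[0,0,0]}'
python3 go.py 615.3 -186 194 117.8; python3 wr.py w4
```

```text
t 24.45 tcp [ 376.8 -248.7  238.5] yaw 105.84 z [ 2.150e-02 -7.000e-04 -9.998e-01] q6 -2.619 turn units -1.5 travel now [-8.25 -0.17 -1.55] F [ 0.1 -0.   0.9] w 85.2
time: 25.75
eef_pos: [583.5, -189.6, 293.2]
tool_rot: [[-0.883, -0.468, 0.02], [-0.468, 0.884, -0.001], [-0.017, -0.01, -1.0]]
force: [-0.7, 0.3, 0.0]
width: 85.4
grip_force: 0.0
t 25.75 tcp [ 583.5 -189.6  293.2] yaw 117.92 z [ 1.990e-02 -8.000e-04 -9.998e-01] q6 -2.506 turn units 0.02 travel now [-0.93 -0.36  3.33] F [-0.7  0.3  0. ] w 85.4
tcp [ 583.5 -189.6  293.2] yaw_y 117.92 z [ 1.990e-02 -8.000e-04 -9.998e-01] q6 -2.505732933752417
```

View pics/w4.png

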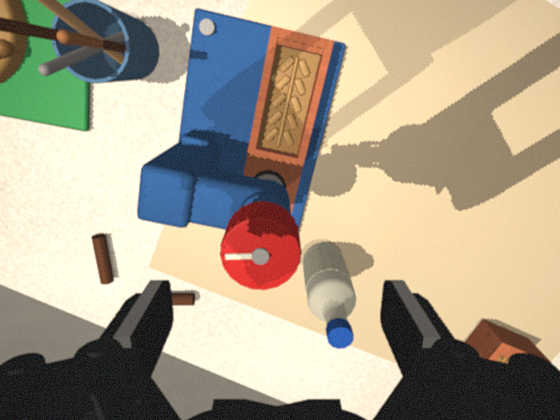

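The knob's top face is centred at (261,255), with its white mark pointing left at (235,257). The bottle is at (330,290), short enough to pass under the fingers.

```bash
cat > knob.py <<'E'
from h import *
import sys
n=sys.argv[1];W=np.load(f"pics/{n}W.npy");p=cv2.imread(f"pics/{n}.png");h=cv2.cvtColor(p,cv2.COLOR_BGR2HSV).astype(int);Z=W[...,2];H,S,V=h[...,0],h[...,1],h[...,2]
k=np.hypot(W[...,0]-615,W[...,1]+186)<45
zt=np.median(Z[k&(Z>195)&(Z<245)&((H<8)|(H>172))&(S>150)])
t=k&(abs(Z-zt)<4);P=W[t];(c,r)=cv2.minEnclosingCircle(P[:,:2].astype(np.float32));m=t&(S<90);g=W[m]
zt=np.median(P[:,2]);v=g[:,:2].mean(0)-np.array(c)
print("knob top z",round(float(zt),2),"centre",np.round(c,1),"r",round(r,1),"rect",rect(P),"mark yaw",round(float(np.degrees(np.arctan2(v[1],v[0]))),1),len(g),"theta by height",round((236-zt)/1.592,2))
E
python3 knob.py w4
python3 - <<'E'
from h import *
import pickle
o=pickle.load(open("pics/w4.pkl","rb"));print(tri([ray("wrist",261,255,o),ray("top",369+1.2,206)]))
for a in ((240,257),(261,256)):print(onz("wrist",*a,234,o))
E
```

```text
knob top z 233.83 centre [ 614.7 -186. ] r 28.4 rect (array([ 614.5, -185.9]), array([55.9, 55.8]), 80.2) mark yaw -61.7 367 theta by height 1.36
[ 613.93837849 -187.29507063  237.38537783]
[ 622.33944886 -197.54195558  234.        ]
[ 614.84789101 -185.19832784  234.        ]
```

θ0 ≈ 1.33, and height and mark agree, so about 78 rows of 8° are needed. Gripping the knob.

```bash
python3 -m pendant '{"travel":[[-0.5,-0.18,0],[-0.42,-0.16,0],[0,0,0.6],[0,0,0.9],[0,0,0.9]],"turn":[0,0,0,0,0],"grip":[0,0,0,0,0]}'
python3 -m pendant '{"travel":[[0,0,0.8],[0,0,0.15],[0,0,0],[0,0,0],[0,0,0]],"turn":[0,0,0,0,0],"grip":[0,0,0,0.5,1]}'
python3 -m pendant '{"travel":[[0,0,0],[0,0,0],[0,0,0]],"turn":[0,0,0],"grip":[1,1,1]}'
python3 -m pendant '{"travel":[[0,0,0.007],[0,0,0.007],[0,0,0.007],[0,0,0.007],[0,0,0.007]],"turn":[0.5,1,1,1,1],"grip":[1,1,1,1,1]}'
python3 go.py 614.7 -186 190 0
```

```text
time: 26.3
eef_pos: [614.6, -186.6, 223.0]
tool_rot: [[-0.886, -0.464, 0.023], [-0.464, 0.886, -0.002], [-0.019, -0.013, -1.0]]
force: [0.1, 0.2, 0.5]
width: 85.4
grip_force: 0.0
time: 26.8
eef_pos: [616.2, -187.2, 197.7]
tool_rot: [[-0.884, -0.466, 0.026], [-0.466, 0.885, -0.004], [-0.021, -0.015, -1.0]]
force: [0.1, -0.2, 0.1]
width: 59.0
grip_force: 0.0
time: 27.1
eef_pos: [615.9, -186.6, 198.4]
tool_rot: [[-0.884, -0.466, 0.026], [-0.467, 0.884, -0.003], [-0.021, -0.014, -1.0]]
force: [-2.9, 2.2, 5.2]
width: 53.2
grip_force: 62.1
time: 27.6
eef_pos: [615.9, -186.9, 197.3]
tool_rot: [[-0.989, 0.147, 0.025], [0.147, 0.989, -0.004], [-0.026, -0.0, -1.0]]
force: [-2.9, 3.2, 5.2]
width: 53.4
grip_force: 62.3
t 27.6 tcp [ 615.9 -186.9  197.3] yaw 81.54 z [ 0.0252 -0.0042 -0.9997] q6 -1.845 turn units 10.19 travel now [0.05 0.03 0.24] F [-2.9  3.2  5.2] w 53.4
```

```bash
python3 -m pendant '{"travel":[[0,0,0.007],[0,0,0.007],[0,0,0.007],[0,0,0.007],[0,0,0.007]],"turn":[1,1,1,1,1],"grip":[1,1,1,1,1]}'
python3 -m pendant '{"travel":[[0,0,0.007],[0,0,0.007],[0,0,0.007],[0,0,0.007],[0,0,0.007]],"turn":[1,1,1,1,1],"grip":[1,1,1,1,1]}'>/dev/null
python3 -m pendant '{"travel":[[0,0,0.007],[0,0,0.007],[0,0,0.007],[0,0,0.007],[0,0,0.007]],"turn":[1,1,1,1,1],"grip":[1,1,1,1,1]}'
python3 -m pendant '{"travel":[[0,0,0.007],[0,0,0.007],[0,0,0.007],[0,0,0.007],[0,0,0.007]],"turn":[1,1,1,1,1],"grip":[1,1,1,1,1]}'>/dev/null
python3 -m pendant '{"travel":[[0,0,0.007],[0,0,0.007],[0,0,0.007],[0,0,0.007],[0,0,0.007]],"turn":[1,1,1,1,1],"grip":[1,1,1,1,1]}'>/dev/null
python3 -m pendant '{"travel":[[0,0,0.007],[0,0,0.007],[0,0,0.007],[0,0,0.007],[0,0,0.007]],"turn":[1,1,1,1,1],"grip":[1,1,1,1,1]}'
python3 go.py 614.7 -186 190 0; python3 wr.py w5; python3 knob.py w5
```

```text
time: 28.1
eef_pos: [615.3, -187.1, 196.2]
tool_rot: [[-0.663, 0.748, 0.024], [0.748, 0.664, -0.005], [-0.019, 0.014, -1.0]]
force: [-2.9, 3.4, 7.8]
width: 53.3
grip_force: 62.6
time: 29.1
eef_pos: [615.7, -186.2, 193.4]
tool_rot: [[0.622, 0.783, 0.024], [0.783, -0.622, -0.002], [0.014, 0.02, -1.0]]
force: [0.2, 2.5, 4.3]
width: 52.6
grip_force: 68.6
time: 30.6
eef_pos: [615.2, -186.9, 190.0]
tool_rot: [[0.367, -0.93, 0.022], [-0.93, -0.367, -0.004], [0.012, -0.02, -1.0]]
force: [-0.5, 2.5, 3.2]
width: 52.9
grip_force: 68.7
t 30.6 tcp [ 615.2 -186.9  190. ] yaw -158.45 z [ 0.0225 -0.0038 -0.9997] q6 2.344 turn units -19.81 travel now [-0.03  0.   -0.  ] F [-0.5  2.5  3.2] w 52.9
tcp [ 615.2 -186.9  190. ] yaw_y -158.45 z [ 0.0225 -0.0038 -0.9997] q6 2.3435408362723846
knob top z 226.15 centre [ 616.4 -192.8] r 39.9 rect (array([ 612.6, -190.4]), array([64.6, 56.2]), 57.6) mark yaw 78.1 1631 theta by height 6.19
```

No slip: θ ≈ 6.15 by both height and angle. One more row, then open, rewind in place and regrip.

```bash
python3 -m pendant '{"travel":[[0,0,0.007],[0,0,0],[0,0,0],[0,0,0],[0,0,0]],"turn":[1,0,0,0,-0.5],"grip":[1,0.3,0,0,0]}'
python3 -m pendant '{"travel":[[0,0,0],[0,0,0],[0,0,0],[0,0,0],[0,0,0]],"turn":[-1,-1,-1,-1,-1],"grip":[0,0,0,0,0]}' 
python3 -m pendant '{"travel":[[0,0,0],[0,0,0],[0,0,0],[0,0,0],[0,0,0]],"turn":[-1,-1,-1,-1,-1],"grip":[0,0,0,0,0]}' >/dev/null
python3 -m pendant '{"travel":[[0,0,0],[0,0,0],[0,0,0],[0,0,0],[0,0,0]],"turn":[-1,-1,-1,-1,-1],"grip":[0,0,0,0,0]}' >/dev/null
python3 -m pendant '{"travel":[[0,0,0],[0,0,0],[0,0,0],[0,0,0],[0,0,0]],"turn":[-1,-1,-1,-1,-1],"grip":[0,0,0,0,0]}' >/dev/null
python3 -m pendant '{"travel":[[0,0,0],[0,0,0],[0,0,0],[0,0,0],[0,0,0]],"turn":[-1,-1,-1,-1,-1],"grip":[0,0,0,0,0]}' >/dev/null
python3 -m pendant '{"travel":[[0,0,0],[0,0,0],[0,0,0],[0,0,0],[0,0,0]],"turn":[-1,-1,-1,-1,-1],"grip":[0,0,0,0,0]}' >/dev/null
python3 -m pendant '{"travel":[[0,0,0],[0,0,0],[0,0,0],[0,0,0],[0,0,0]],"turn":[-1,-1,-1,-1,-1],"grip":[0,0,0,0,0]}' >/dev/null
python3 go.py 614.7 -186 190 117.9; python3 wr.py w6;python3 knob.py w6
```

```text
time: 31.15
eef_pos: [615.6, -186.9, 188.1]
tool_rot: [[0.309, -0.951, 0.024], [-0.951, -0.309, -0.002], [0.01, -0.022, -1.0]]
force: [0.7, 1.0, 0.5]
width: 85.5
grip_force: 0.0
time: 31.65
eef_pos: [615.5, -186.9, 188.0]
tool_rot: [[0.85, -0.526, 0.023], [-0.526, -0.851, -0.002], [0.021, -0.01, -1.0]]
force: [-0.1, 0.2, 1.3]
width: 85.7
grip_force: 0.0
t 34.65 tcp [ 615.5 -186.9  188. ] yaw 118.27 z [ 0.0234 -0.0023 -0.9997] q6 -2.487 turn units 0.05 travel now [ 0.01  0.04 -0.07] F [-0.1  0.8  0.5] w 85.0
tcp [ 615.5 -186.9  188. ] yaw_y 118.27 z [ 0.0234 -0.0023 -0.9997] q6 -2.487367102880562
knob top z 225.92 centre [ 613.9 -186.6] r 44.6 rect (array([ 614.5, -186.3]), array([56.4, 86.9]), 28.4) mark yaw 36.0 1356 theta by height 6.33
```

```bash
python3 -m pendant '{"travel":[[0,0,0],[0,0,0],[0,0,0],[0,0,0],[0,0,0.007]],"turn":[0,0,0,0,0.5],"grip":[0.5,1,1,1,1]}'
python3 -m pendant '{"travel":[[0,0,0.007],[0,0,0.007],[0,0,0.007],[0,0,0.007],[0,0,0.007]],"turn":[1,1,1,1,1],"grip":[1,1,1,1,1]}'>/dev/null
python3 -m pendant '{"travel":[[0,0,0.007],[0,0,0.007],[0,0,0.007],[0,0,0.007],[0,0,0.007]],"turn":[1,1,1,1,1],"grip":[1,1,1,1,1]}'>/dev/null
python3 -m pendant '{"travel":[[0,0,0.007],[0,0,0.007],[0,0,0.007],[0,0,0.007],[0,0,0.007]],"turn":[1,1,1,1,1],"grip":[1,1,1,1,1]}'
python3 -m pendant '{"travel":[[0,0,0.007],[0,0,0.007],[0,0,0.007],[0,0,0.007],[0,0,0.007]],"turn":[1,1,1,1,1],"grip":[1,1,1,1,1]}'>/dev/null
python3 -m pendant '{"travel":[[0,0,0.007],[0,0,0.007],[0,0,0.007],[0,0,0.007],[0,0,0.007]],"turn":[1,1,1,1,1],"grip":[1,1,1,1,1]}'>/dev/null
python3 -m pendant '{"travel":[[0,0,0.007],[0,0,0.007],[0,0,0.007],[0,0,0.007],[0,0,0.007]],"turn":[1,1,1,1,1],"grip":[1,1,1,1,1]}'>/dev/null
python3 -m pendant '{"travel":[[0,0,0.007],[0,0,0.007],[0,0,0.007],[0,0,0.007],[0,0,0.007]],"turn":[1,1,1,1,1],"grip":[1,1,1,1,1]}'
python3 go.py 614.7 -186 190 117.9; python3 wr.py w7;python3 knob.py w7; python3 -c "
from bench import *
print(get_obs()['ft_torque'])"
```

```text
time: 35.2
eef_pos: [615.4, -186.7, 188.6]
tool_rot: [[-0.915, -0.403, 0.023], [-0.403, 0.915, -0.002], [-0.02, -0.012, -1.0]]
force: [-3.7, 1.6, 6.2]
width: 53.6
grip_force: 63.4
time: 36.7
eef_pos: [614.9, -185.9, 185.2]
tool_rot: [[0.113, 0.993, 0.021], [0.994, -0.113, -0.002], [0.001, 0.021, -1.0]]
force: [1.4, 3.1, 7.0]
width: 53.4
grip_force: 63.7
time: 38.7
eef_pos: [615.7, -187.0, 180.9]
tool_rot: [[0.233, -0.972, 0.023], [-0.972, -0.233, -0.003], [0.008, -0.022, -1.0]]
force: [-0.1, 0.2, 2.3]
width: 53.2
grip_force: 63.6
t 38.7 tcp [ 615.7 -187.   180.9] yaw -166.5 z [ 0.0232 -0.0031 -0.9997] q6 2.484 turn units 9.45 travel now [-0.04  0.02 -0.3 ] F [-0.1  0.2  2.3] w 53.2
tcp [ 615.7 -187.   180.9] yaw_y -166.5 z [ 0.0232 -0.0031 -0.9997] q6 2.483515377639495
knob top z 218.11 centre [ 616. -193.] r 40.1 rect (array([ 612.6, -190.1]), array([65.5, 56.4]), 49.2) mark yaw 105.3 1637 theta by height 11.24
[ 0.02543805  0.7122923  -0.22707731]
```

```bash
python3 -m pendant '{"travel":[[0,0,0],[0,0,0],[0,0,0],[0,0,0],[0,0,0]],"turn":[0,0,0,-1,-1],"grip":[0.3,0,0,0,0]}'>/dev/null
python3 -m pendant '{"travel":[[0,0,0],[0,0,0],[0,0,0],[0,0,0],[0,0,0]],"turn":[-1,-1,-1,-1,-1],"grip":[0,0,0,0,0]}' >/dev/null
python3 -m pendant '{"travel":[[0,0,0],[0,0,0],[0,0,0],[0,0,0],[0,0,0]],"turn":[0,0,0,0,0],"grip":[0.5,1,1,1,1]}'
python3 go.py 614.7 -186 190 0
python3 -m pendant '{"travel":[[0,0,0.007],[0,0,0.007],[0,0,0.007],[0,0,0.007],[0,0,0.007]],"turn":[0.5,1,1,1,1],"grip":[1,1,1,1,1]}'>/dev/null
python3 -m pendant '{"travel":[[0,0,0.007],[0,0,0.007],[0,0,0]],"turn":[1,1,0],"grip":[1,1,1]}'
python3 go.py 614.7 -186 190 0
python3 -m pendant '{"travel":[[0,0,0],[0,0,0],[0,0,0],[0,0,-0.6],[0,0,-1]],"turn":[0,0,0,0,0],"grip":[0.3,0,0,0,0]}'
python3 -m pendant '{"travel":[[0,0,-1],[0,0,-1],[0,0,-0.5],[0,0,0]],"turn":[-1,-1,-1,0],"grip":[0,0,0,0]}'
python3 go.py 480 -220 290 105.7;python3 wr.py w8;python3 knob.py w8
```

```text
time: 40.25
eef_pos: [615.8, -186.5, 181.1]
tool_rot: [[0.938, -0.346, 0.024], [-0.346, -0.938, -0.002], [0.023, -0.006, -1.0]]
force: [-1.7, 1.1, 5.2]
width: 53.5
grip_force: 63.3
t 40.25 tcp [ 615.8 -186.5  181.1] yaw -110.24 z [ 0.0237 -0.0021 -0.9997] q6 1.501 turn units -13.78 travel now [-0.03 -0.01 -0.3 ] F [-1.7  1.1  5.2] w 53.5
time: 41.05
eef_pos: [615.5, -186.6, 179.7]
tool_rot: [[0.302, -0.953, 0.022], [-0.953, -0.302, -0.003], [0.009, -0.021, -1.0]]
force: [-1.1, 2.5, 6.7]
width: 53.2
grip_force: 63.5
t 41.05 tcp [ 615.5 -186.6  179.7] yaw -162.4 z [ 0.0225 -0.0027 -0.9997] q6 2.412 turn units -20.3 travel now [-0.02  0.01 -0.34] F [-1.1  2.5  6.7] w 53.2
time: 41.55
eef_pos: [612.8, -186.2, 224.1]
tool_rot: [[0.306, -0.952, 0.018], [-0.952, -0.306, -0.0], [0.005, -0.017, -1.0]]
force: [0.2, -0.4, 0.1]
width: 85.2
grip_force: 0.0
time: 41.95
eef_pos: [614.1, -187.3, 305.5]
tool_rot: [[0.667, -0.744, 0.028], [-0.744, -0.668, -0.005], [0.023, -0.018, -1.0]]
force: [-0.8, -0.1, -0.4]
width: 85.5
grip_force: 0.0
t 41.95 tcp [ 614.1 -187.3  305.5] yaw -138.11 z [ 0.0285 -0.0049 -0.9996] q6 1.988 turn units 14.52 travel now [-2.18  4.06  0.39] F [-0.8 -0.1 -0.4] w 85.5
tcp [ 614.1 -187.3  305.5] yaw_y -138.11 z [ 0.0285 -0.0049 -0.9996] q6 1.9877066466768765
knob top z 216.69 centre [ 614.8 -186.2] r 28.5 rect (array([ 615.1, -186.1]), array([55.7, 55.4]), 73.9) mark yaw 38.8 338 theta by height 12.13
```

The knob is at θ ≈ 12.16 by mark and height, so the foot force is about 54 N. Now rewind and close the fingers for the pull test.

```bash
python3 -m pendant '{"travel":[[0,0,0],[0,0,0],[0,0,0],[0,0,0],[0,0,0]],"turn":[-1,-1,-1,-1,-1],"grip":[0,0,0.5,1,1]}' >/dev/null
python3 -m pendant '{"travel":[[0,0,0],[0,0,0],[0,0,0],[0,0,0],[0,0,0]],"turn":[-1,-1,-1,-1,-1],"grip":[1,1,1,1,1]}' >/dev/null
python3 -m pendant '{"travel":[[0,0,0],[0,0,0],[0,0,0],[0,0,0],[0,0,0]],"turn":[-1,-1,-1,-1,-1],"grip":[1,1,1,1,1]}' >/dev/null
python3 -m pendant '{"travel":[[0,0,0],[0,0,0],[0,0,0],[0,0,0],[0,0,0]],"turn":[-1,-1,-1,-1,-1],"grip":[1,1,1,1,1]}' >/dev/null
python3 -m pendant '{"travel":[[0,0,0],[0,0,0],[0,0,0],[0,0,0],[0,0,0]],"turn":[-1,-1,-1,-1,-1],"grip":[1,1,1,1,1]}' >/dev/null
python3 -m pendant '{"travel":[[0,0,0],[0,0,0],[0,0,0],[0,0,0],[0,0,0]],"turn":[-1,-1,-1,-1,-0.4],"grip":[1,1,1,1,1]}'
python3 go.py 496.4 -217.3 150 105.7
```

```text
time: 45.0
eef_pos: [612.0, -186.3, 299.2]
tool_rot: [[-0.992, -0.123, 0.02], [-0.123, 0.992, -0.001], [-0.019, -0.003, -1.0]]
force: [0.3, 0.7, -0.3]
width: 0.2
grip_force: 0.0
t 45.0 tcp [ 612.  -186.3  299.2] yaw 97.04 z [ 0.0197 -0.001  -0.9998] q6 -2.117 turn units -1.08 travel now [ 4.05 -0.54  4.9 ] F [ 0.3  0.7 -0.3] w 0.2
```

```bash
python3 -m pendant '{"travel":[[0.8,-0.1,0],[0.8,-0.1,0],[0.8,-0.1,0.5],[0.8,-0.1,0.9],[0.8,-0.1,0.9]],"turn":[0,0,0,0,0],"grip":[1,1,1,1,1]}' >/dev/null
python3 -m pendant '{"travel":[[0,0,0.9],[0,0,0.9],[0,0,0.8],[0,0,0]],"turn":[-0.6,-0.5,0,0],"grip":[1,1,1,1]}' 
python3 wr.py w9
python3 - <<'E'
from h import *
W=np.load("pics/w9W.npy");p=cv2.imread("pics/w9.png");h=cv2.cvtColor(p,cv2.COLOR_BGR2HSV).astype(int);Z=W[...,2];H=h[...,0];S=h[...,1]
a=np.radians(15.7);ex=np.array([np.cos(a),np.sin(a)]);ey=np.array([-ex[1],ex[0]]);X=(W[...,:2]-[615.3,-186]);cx=X@ex;cy=X@ey
# profile along the mould's centre line
for c in range(-165,-100,3):
    m=(abs(cx-c)<1.5)&(abs(cy-1)<15)&(Z>10);print(c,m.sum(),np.round(np.percentile(Z[m],[10,50,90]),1) if m.sum() else "",end=" | ")
E
python3 go.py 496.4 -217.3 44 105.7
```

```text
time: 45.9
eef_pos: [495.2, -214.3, 146.4]
tool_rot: [[-0.963, -0.269, 0.014], [-0.269, 0.963, 0.003], [-0.015, -0.001, -1.0]]
force: [-0.1, -0.3, 1.4]
width: 0.1
grip_force: 0.0
tcp [ 495.2 -214.3  146.4] yaw_y 105.61 z [ 0.0143  0.0031 -0.9999] q6 -2.407975279107145
-165 114 [12.9 14.6 15.8] | -162 223 [15.3 16.4 43.2] | -159 452 [23.9 49.1 56.5] | -156 186 [55.2 56.1 56.9] | -153 184 [55.2 56.  56.9] | -150 139 [53.2 54.1 55.2] | -147 159 [53.1 54.  54.9] | -144 218 [244.1 250.7 254.9] | -141 4997 [237.4 246.1 253.2] | -138 1495 [ 41.2 222.  242.5] | -135 4484 [182.5 216.1 246.1] | -132 1527 [178.2 199.7 225. ] | -129 520 [ 40.6 189.7 233.6] | -126 305 [ 39.1 207.7 219.4] | -123 298 [ 38.6 207.7 219. ] | -120 319 [ 38.4 208.  219.3] | -117 526 [ 39.5 218.4 225.5] | -114 244 [ 39.2  42.  220.9] | -111 143 [38.7 41.1 42. ] | -108 131 [38.5 41.  42.2] | -105 131 [38.1 40.5 42. ] | -102 110 [37.9 39.2 41.7] | t 45.95 tcp [ 496.7 -215.1  149. ] yaw 105.65 z [ 0.0174  0.0012 -0.9998] q6 -2.409 turn units -0.01 travel now [ 0.09 -0.06  3.5 ] F [ 0.2 -0.4  1.4] w 0.2
```

View pics/w9.png

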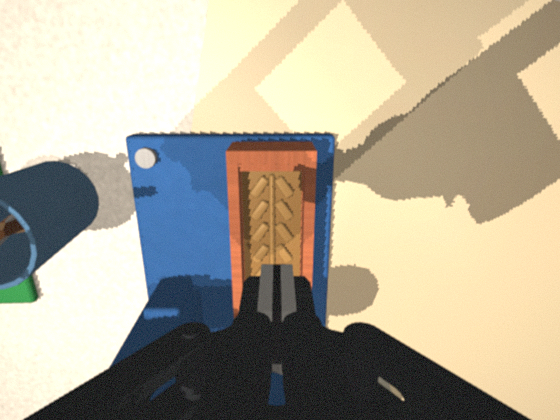

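The closed fingertips sit centred over the hollow at (275,270), with the end wall at row 165. The depth profile puts the garland top at 42 mm, the wall top at 54 mm and its inner face near clamp x = -146. Going down to 45 mm.

```bash
python3 -m pendant '{"travel":[[0,0,0.8],[0,0,0.9],[0,0,0.9],[0,0,0.6],[0,0,0.26]],"turn":[0,0,0,0,0],"grip":[1,1,1,1,1]}' >/dev/null
python3 -m pendant '{"travel":[[0,-0.05,0],[0.15,0,0],[0.1,0,0],[0,0,0]],"turn":[0,0,0,0],"grip":[1,1,1,1]}' 
python3 go.py 496.4 -217.3 45 105.7
```

```text
time: 46.85
eef_pos: [494.8, -220.7, 49.6]
tool_rot: [[-0.962, -0.272, 0.025], [-0.272, 0.962, -0.003], [-0.023, -0.01, -1.0]]
force: [0.2, 0.4, 1.0]
width: 0.1
grip_force: 0.0
t 46.85 tcp [ 494.8 -220.7   49.6] yaw 105.78 z [ 0.0245 -0.0033 -0.9997] q6 -2.424 turn units 0.01 travel now [-0.08  0.1   0.15] F [0.2 0.4 1. ] w 0.1
```

```bash
python3 -m pendant '{"travel":[[0,0.06,0.13],[0.1,0,0],[0.1,0,0],[0,0,0]],"turn":[0,0,0,0],"grip":[1,1,1,1]}' 
python3 -m pendant '{"travel":[[0.04,0,0],[0,0,0]],"turn":[0,0],"grip":[1,1]}' 
python3 go.py 496.4 -217.3 45 105.7
```

```text
time: 47.25
eef_pos: [487.9, -220.0, 44.3]
tool_rot: [[-0.962, -0.272, 0.023], [-0.272, 0.962, -0.002], [-0.021, -0.008, -1.0]]
force: [-0.2, -0.4, -0.7]
width: 0.3
grip_force: 0.0
time: 47.45
eef_pos: [487.2, -220.4, 44.4]
tool_rot: [[-0.962, -0.272, 0.023], [-0.273, 0.962, -0.002], [-0.022, -0.009, -1.0]]
force: [0.6, -0.1, -0.3]
width: 0.2
grip_force: 0.0
t 47.45 tcp [ 487.2 -220.4   44.4] yaw 105.81 z [ 0.0231 -0.0024 -0.9997] q6 -2.433 turn units 0.01 travel now [-0.32  0.02 -0.01] F [ 0.6 -0.1 -0.3] w 0.2
```

```bash
for k in 1; do :; done
python3 -m pendant '{"travel":[[0.03,0,0],[0,0,0]],"turn":[0,0],"grip":[1,1]}' | grep -E "eef|force: \["
python3 -m pendant '{"travel":[[0.03,0,0],[0,0,0]],"turn":[0,0],"grip":[1,1]}' | grep -E "eef|force: \["
python3 -m pendant '{"travel":[[0.03,0,0],[0,0,0]],"turn":[0,0],"grip":[1,1]}' | grep -E "eef|force: \["
```

```text
eef_pos: [486.3, -220.7, 44.3]
force: [-0.0, 0.3, 0.3]
eef_pos: [485.4, -220.9, 44.3]
force: [0.4, 0.2, -0.1]
eef_pos: [484.5, -221.1, 44.3]
force: [-0.7, -0.0, -0.1]
```

```bash
python3 -m pendant '{"travel":[[0.03,0,0],[0,0,0]],"turn":[0,0],"grip":[1,1]}' | grep -E "eef|force: \["
python3 -m pendant '{"travel":[[0.02,0,0],[0,0,0]],"turn":[0,0],"grip":[1,1]}' | grep -E "eef|force: \["
python3 -m pendant '{"travel":[[0.02,0,0],[0,0,0]],"turn":[0,0],"grip":[1,1]}' | grep -E "eef|force: \["
```

```text
eef_pos: [483.7, -221.4, 44.3]
force: [0.3, -0.8, -0.0]
eef_pos: [483.1, -221.5, 44.3]
force: [0.4, -0.3, -0.1]
eef_pos: [482.6, -221.7, 44.3]
force: [-0.1, -0.5, -0.4]
```

```bash
python3 -m pendant '{"travel":[[0.03,0,0],[0,0,0]],"turn":[0,0],"grip":[1,1]}' | grep -E "eef|force: \["
python3 -m pendant '{"travel":[[0.03,0,0],[0,0,0]],"turn":[0,0],"grip":[1,1]}' | grep -E "eef|force: \["
python3 -m pendant '{"travel":[[0.03,0,0],[0,0,0]],"turn":[0,0],"grip":[1,1]}' | grep -E "eef|force: \["
```

```text
eef_pos: [481.6, -221.9, 44.2]
force: [-0.7, 0.6, -0.6]
eef_pos: [480.8, -222.2, 44.2]
force: [-0.8, -0.0, 0.3]
eef_pos: [479.9, -222.4, 44.2]
force: [-0.3, 0.6, 0.3]
```

```bash
python3 -m pendant '{"travel":[[0.04,0,0],[0,0,0]],"turn":[0,0],"grip":[1,1]}' | grep -E "time|eef|force: \["
python3 -m pendant '{"travel":[[0.04,0,0],[0,0,0]],"turn":[0,0],"grip":[1,1]}' | grep -E "eef|force: \["
```

```text
time: 49.45
eef_pos: [478.7, -222.8, 44.2]
force: [0.7, -0.0, 0.4]
eef_pos: [477.6, -223.1, 44.1]
force: [-0.2, -0.3, -0.3]
```

```bash
python3 -m pendant '{"travel":[[0.03,0,0],[0,0,0]],"turn":[0,0],"grip":[1,1]}' | grep -E "time|eef|force: \["
python3 -m pendant '{"travel":[[0.03,0,0],[0,0,0]],"turn":[0,0],"grip":[1,1]}' | grep -E "eef|force: \["
python3 wr.py w10;python3 - <<'E'
from h import *
W=np.load("pics/w10W.npy");p=cv2.imread("pics/w10.png")
a=np.radians(15.7);ex=np.array([np.cos(a),np.sin(a)]);ey=np.array([-ex[1],ex[0]]);X=(W[...,:2]-[615.3,-186]);cx=X@ex;cy=X@ey;Z=W[...,2]
for c in np.arange(-166,-130,2):
    m=(abs(cx-c)<1)&(abs(cy-1)<20)&(Z>10)&(Z<65);print(c,m.sum(),np.round(np.percentile(Z[m],[10,50,90]),1) if m.sum() else "",end=" | ")
cv2.imwrite("pics/c10.png",cv2.resize(p[150:330,170:390],(660,540)))
E
```

```text
time: 49.85
eef_pos: [476.7, -223.3, 44.1]
force: [0.5, -0.0, -0.4]
eef_pos: [475.9, -223.6, 44.1]
force: [0.7, 0.4, -0.2]
tcp [ 475.9 -223.6   44.1] yaw_y 105.81 z [ 0.023  -0.0023 -0.9997] q6 -2.4502034819768905
-166 156 [10.5 12.4 14.5] | -164 336 [13.2 14.9 16. ] | -162 282 [15.1 15.9 29.1] | -160 2650 [20.2 40.4 55.5] | -158 350 [55.2 56.  56.7] | -156 321 [55.2 55.9 56.7] | -154 335 [55.1 55.9 56.7] | -152 250 [55.1 55.8 56.5] | -150 226 [53.4 54.1 54.8] | -148 319 [53.2 54.  54.8] | -146 216 [53.2 53.8 54.4] | -144 0  | -142 0  | -140 0  | -138 11 [39.4 39.8 40.6] | -136 139 [38.2 38.8 40.7] | -134 159 [38.  38.9 41.4] | -132 113 [38.  38.8 40.4] |
```

View pics/c10.png

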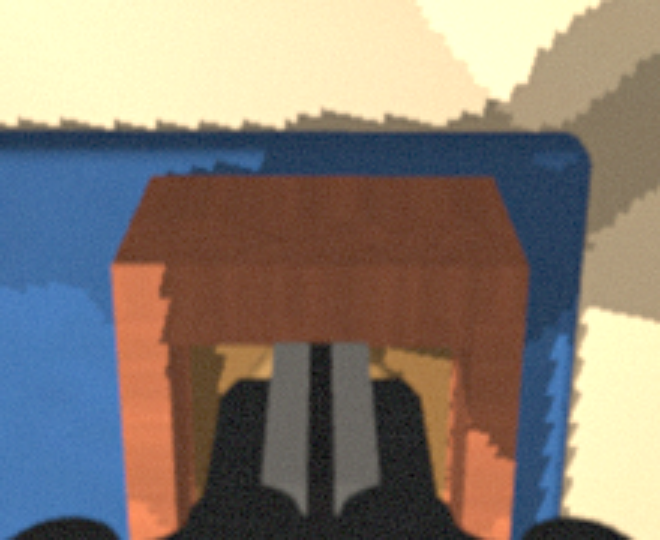

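The fingertips are inside the hollow and nearly at the end wall. Carrying on in small steps.

```bash
python3 -m pendant '{"travel":[[0.03,0,0],[0,0,0]],"turn":[0,0],"grip":[1,1]}' | grep -E "time|eef|force: \["
python3 -m pendant '{"travel":[[0.03,0,0],[0,0,0]],"turn":[0,0],"grip":[1,1]}' | grep -E "eef|force: \["
python3 -m pendant '{"travel":[[0.02,0,0],[0,0,0]],"turn":[0,0],"grip":[1,1]}' | grep -E "eef|force: \["
```

```text
time: 50.3
eef_pos: [475.0, -223.8, 44.1]
force: [-0.2, -0.4, 0.4]
eef_pos: [474.1, -224.1, 44.1]
force: [-0.4, -0.1, 0.1]
eef_pos: [473.6, -224.2, 44.1]
force: [0.2, -0.4, -0.4]
```

```bash
python3 -m pendant '{"travel":[[0.03,0,0],[0,0,0]],"turn":[0,0],"grip":[1,1]}' | grep -E "time|eef|force: \["
python3 -m pendant '{"travel":[[0.03,0,0],[0,0,0]],"turn":[0,0],"grip":[1,1]}' | grep -E "eef|force: \["
python3 wr.py w11;python3 - <<'E'
from h import *
W=np.load("pics/w11W.npy");Z=W[...,2]
a=np.radians(15.7);ex=np.array([np.cos(a),np.sin(a)]);ey=np.array([-ex[1],ex[0]]);X=(W[...,:2]-[615.3,-186]);cx=X@ex;cy=X@ey
for c in np.arange(-162,-134,2):
    m=(abs(cx-c)<1)&(abs(cy-1)<20)&(Z>10)&(Z<65);print(c,m.sum(),np.round(np.percentile(Z[m],[10,50,90]),1) if m.sum() else "",end=" | ")
# fingers: foremost extent by height
print()
for z in range(44,110,6):
    m=(abs(Z-z)<3)&(abs(cy-1)<14)&(cx>-170)&(cx<-120);print(z,m.sum(),np.round(np.percentile(cx[m],[2,50]),1) if m.sum() else "",end=" | ")
E
```

```text
time: 50.9
eef_pos: [472.7, -224.4, 44.0]
force: [-0.5, -0.6, -0.5]
eef_pos: [471.8, -224.7, 44.0]
force: [-0.1, -0.1, -0.8]
tcp [ 471.8 -224.7   44. ] yaw_y 105.81 z [ 0.023  -0.0023 -0.9997] q6 -2.4566147320405154
-162 299 [15.  16.1 42.8] | -160 2710 [20.4 40.4 55.3] | -158 332 [55.2 56.  56.7] | -156 318 [55.2 56.  56.7] | -154 326 [55.2 55.9 56.7] | -152 246 [55.1 55.8 56.5] | -150 151 [53.4 54.1 54.9] | -148 186 [53.3 54.  54.7] | -146 137 [53.1 53.8 54.4] | -144 1 [52.6 52.6 52.6] | -142 0  | -140 0  | -138 5 [39.6 39.8 40.8] | -136 109 [38.2 38.9 39.5] | 
44 301 [-161.  -160.5] | 50 321 [-161.  -160.5] | 56 1429 [-160.8 -155.7] | 62 0  | 68 0  | 74 261 [-160.7 -159.9] | 80 475 [-160.8 -159.8] | 86 540 [-161.  -159.8] | 92 588 [-161.2 -159.9] | 98 627 [-161.2 -160.3] | 104 941 [-161.5 -157.8] |
```

Run:
```python
from h import *
import pickle
for n in ("w9","w11"):
    o=pickle.load(open(f"pics/{n}.pkl","rb"));W=np.load(f"pics/{n}W.npy");T=(W-np.array(o["eef_pos"]))@np.array(o["tool_rot"]);print(n)
    for c in (266,276,286,255,297):
        print(c,[(r,np.round(T[r,c],0).astype(int).tolist()) for r in range(248,330,8)])
```

```text
w9
266 [(248, [-44, -8, 105]), (256, [-52, -8, 108]), (264, [-60, -8, 108]), (272, [11, -4, -36]), (280, [11, -4, -42]), (288, [11, -4, -47]), (296, [11, -3, -53]), (304, [11, -3, -57]), (312, [10, -3, -62]), (320, [12, -3, -68]), (328, [11, -3, -71])]
276 [(248, [-44, 0, 105]), (256, [-52, 0, 108]), (264, [-60, 0, 109]), (272, [11, 0, -35]), (280, [11, 0, -41]), (288, [11, 0, -47]), (296, [11, 0, -52]), (304, [11, 0, -57]), (312, [11, 0, -62]), (320, [7, 0, -62]), (328, [4, 0, -62])]
286 [(248, [-45, 8, 108]), (256, [-51, 8, 106]), (264, [-60, 8, 108]), (272, [11, 4, -35]), (280, [10, 4, -40]), (288, [11, 4, -47]), (296, [11, 4, -52]), (304, [11, 4, -58]), (312, [10, 4, -61]), (320, [12, 3, -69]), (328, [12, 3, -72])]
255 [(248, [-45, -17, 109]), (256, [-51, -17, 106]), (264, [-60, -18, 109]), (272, [-67, -18, 108]), (280, [7, -8, -34]), (288, [7, -8, -41]), (296, [7, -8, -46]), (304, [7, -7, -52]), (312, [11, -7, -63]), (320, [13, -6, -70]), (328, [12, -6, -72])]
297 [(248, [-45, 17, 109]), (256, [-53, 18, 110]), (264, [-60, 18, 108]), (272, [-68, 18, 109]), (280, [7, 9, -34]), (28
[... 614 characters left out ...]
1, 5, -12]), (256, [7, 5, -12]), (264, [3, 5, -12]), (272, [10, 4, -34]), (280, [10, 4, -40]), (288, [11, 4, -47]), (296, [11, 4, -53]), (304, [10, 4, -57]), (312, [10, 4, -62]), (320, [12, 3, -68]), (328, [12, 3, -72])]
255 [(248, [11, -10, -12]), (256, [7, -10, -12]), (264, [1, -10, -10]), (272, [-3, -10, -10]), (280, [7, -8, -35]), (288, [7, -8, -41]), (296, [7, -8, -46]), (304, [83, 0, -167]), (312, [12, -7, -63]), (320, [14, -6, -71]), (328, [12, -6, -72])]
297 [(248, [12, 10, -14]), (256, [7, 10, -13]), (264, [2, 10, -12]), (272, [-2, 10, -11]), (280, [6, 9, -33]), (288, [7, 8, -41]), (296, [8, 8, -47]), (304, [7, 8, -51]), (312, [11, 7, -63]), (320, [13, 7, -70]), (328, [12, 7, -72])]
```

Measured in the wrist depth, the shut fingertips end about 30 mm behind the nominal TCP. So they are passing above the wall without touching it. I'll go back inward, then down until the tips are really in the hollow, watching the force.

```bash
python3 -m pendant '{"travel":[[-0.4,0,0],[-0.4,0,0],[0,0,0.4],[0,0,0.3],[0,0,0]],"turn":[0,0,0,0,0],"grip":[1,1,1,1,1]}'
python3 wr.py w12;python3 - <<'E'
from h import *
import pickle
for n,cs in (("w12",(266,276,286)),("w8",(140,150,405,415))):
    o=pickle.load(open(f"pics/{n}.pkl","rb"));W=np.load(f"pics/{n}W.npy");T=(W-np.array(o["eef_pos"]))@np.array(o["tool_rot"]);print(n)
    for c in cs: print(c,[(r,np.round(T[r,c],0).astype(int).tolist()) for r in range(256,320,8)])
E
```

```text
time: 51.65
eef_pos: [493.7, -216.9, 20.9]
tool_rot: [[-0.962, -0.273, 0.019], [-0.273, 0.962, 0.0], [-0.018, -0.005, -1.0]]
force: [0.7, -0.3, 0.1]
width: 0.1
grip_force: 0.0
tcp [ 493.7 -216.9   20.9] yaw_y 105.84 z [ 1.910e-02  1.000e-04 -9.998e-01] q6 -2.4211030600686207
w12
266 [(256, [10, -4, -19]), (264, [7, -4, -19]), (272, [11, -4, -34]), (280, [11, -4, -41]), (288, [11, -4, -47]), (296, [11, -3, -53]), (304, [11, -3, -58]), (312, [11, -3, -62])]
276 [(256, [11, 0, -21]), (264, [7, 0, -20]), (272, [11, 0, -34]), (280, [11, 0, -41]), (288, [11, 0, -48]), (296, [11, 0, -53]), (304, [11, 0, -58]), (312, [10, 0, -61])]
286 [(256, [11, 5, -20]), (264, [8, 5, -22]), (272, [10, 4, -34]), (280, [11, 4, -41]), (288, [11, 4, -47]), (296, [11, 4, -53]), (304, [11, 4, -57]), (312, [11, 4, -62])]
w8
140 [(256, [-150, -194, 304]), (264, [-162, -195, 304]), (272, [-176, -197, 305]), (280, [-189, -199, 305]), (288, [-202, -201, 305]), (296, [11, -49, -54]), (304, [10, -47, -57]), (312, [11, -46, -62])]
150 [(256, [-150, -180, 305]), (264, [-163, -181, 305]), (272, [-175, -182, 303]), (280, [-188, -184, 304]), (288, [11, -47, -47]), (296, [11, -45, -53]), (304, [11, -44, -58]), (312, [9, -43, -60])]
405 [(256, [-146, 180, 297]), (264, [-159, 182, 298]), (272, [-171, 183, 297]), (280, [-184, 184, 297]), (288, [11, 48, -47]), (296, [11, 46, -53]), (304, [11, 44, -57]), (312, [11, 43, -63])]
415 [(256, [-147, 194, 298]), (264, [-159, 196, 297]), (272, [-173, 198, 299]), (280, [-185, 199, 298]), (288, [-197, 200, 297]), (296, [6, 53, -46]), (304, [11, 48, -58]), (312, [11, 46, -62])]
```

```bash
python3 -m pendant '{"travel":[[0,0,0.15],[0,0,0.12],[0,0,0]],"turn":[0,0,0],"grip":[1,1,1]}'| grep -E "time|eef|force: \["
python3 -m pendant '{"travel":[[0.1,0,0],[0.1,0,0],[0,0,0]],"turn":[0,0,0],"grip":[1,1,1]}'| grep -E "time|eef|force: \["
python3 -m pendant '{"travel":[[0.03,0,0],[0,0,0]],"turn":[0,0],"grip":[1,1]}' | grep -E "eef|force: \["
python3 -m pendant '{"travel":[[0.03,0,0],[0,0,0]],"turn":[0,0],"grip":[1,1]}' | grep -E "eef|force: \["
```

```text
time: 52.0
eef_pos: [495.2, -218.1, 14.9]
force: [-0.2, 0.4, -0.3]
time: 52.3
eef_pos: [489.6, -220.0, 15.5]
force: [-0.4, 0.4, 0.6]
eef_pos: [489.1, -220.2, 15.5]
force: [-1.0, -0.2, 0.4]
eef_pos: [488.1, -220.4, 15.3]
force: [0.6, 0.4, -0.1]
```

```bash
python3 -m pendant '{"travel":[[0.03,0,0.06],[0,0,0]],"turn":[0,0],"grip":[1,1]}' | grep -E "time|eef|force: \["
python3 -m pendant '{"travel":[[0.03,0,0],[0,0,0]],"turn":[0,0],"grip":[1,1]}' | grep -E "eef|force: \["
python3 -m pendant '{"travel":[[0.02,0,0],[0,0,0]],"turn":[0,0],"grip":[1,1]}' | grep -E "eef|force: \["
python3 -m pendant '{"travel":[[0.02,0,0],[0,0,0]],"turn":[0,0],"grip":[1,1]}' | grep -E "eef|force: \["
```

```text
time: 52.9
eef_pos: [487.8, -220.7, 13.9]
force: [-0.9, 0.9, 1.7]
eef_pos: [487.1, -221.1, 13.9]
force: [1.8, 0.9, 3.9]
eef_pos: [486.5, -221.3, 13.9]
force: [2.6, 1.0, 3.5]
eef_pos: [486.3, -221.4, 13.9]
force: [3.9, 1.4, 3.3]
```

```bash
python3 -m pendant '{"travel":[[0.03,0,-0.02],[0,0,0]],"turn":[0,0],"grip":[1,1]}' | grep -E "time|eef|force: \["
python3 -m pendant '{"travel":[[0.03,0,0],[0,0,0]],"turn":[0,0],"grip":[1,1]}' | grep -E "eef|force: \["
python3 -m pendant '{"travel":[[0.03,0,0],[0,0,0]],"turn":[0,0],"grip":[1,1]}' | grep -E "eef|force: \["
```

```text
time: 53.7
eef_pos: [486.3, -221.4, 14.0]
force: [10.9, 0.7, -4.4]
eef_pos: [486.3, -221.4, 14.0]
force: [14.3, 3.4, -6.8]
eef_pos: [486.3, -221.4, 14.1]
force: [17.7, 4.2, -9.6]
```

Pull force passed 8 N and the wall held still (x unchanged at 486.3), ending at 18 N, which is more than the 12 N I meant to reach. Backing off now.

```bash
python3 -m pendant '{"travel":[[-0.05,0,0],[-0.05,0,0],[-0.2,0,0],[-0.2,0,0],[0,0,-0.5]],"turn":[0,0,0,0,0],"grip":[1,1,1,1,1]}' | grep -E "time|eef|force: \["
python3 -m pendant '{"travel":[[0,0,-1],[0,0,-1],[0.3,0,-1],[0.5,0,-1],[0.8,0,-1]],"turn":[0,0,0,0,0],"grip":[1,1,1,1,1]}' >/dev/null
python3 -m pendant '{"travel":[[0.8,0,-1],[0.8,0,-1],[0.8,0,-1],[0,0,0],[0,0,0]],"turn":[0,0,0,0,0],"grip":[1,1,1,1,1]}'| grep -E "time|eef|force: \["
python3 wr.py w13; python3 knob.py w13
python3 - <<'E'
from h import *
W=np.load("pics/w13W.npy");p=cv2.imread("pics/w13.png");h=cv2.cvtColor(p,cv2.COLOR_BGR2HSV).astype(int);Z=W[...,2];H=h[...,0];S=h[...,1]
M=W[(Z>50)&(Z<62)&((H<22)|(H>172))&(S>90)];M=M[(abs(M[:,0]-530)<160)&(abs(M[:,1]+205)<100)];print("mould",len(M),rect(M),np.median(M[:,2]))
a=cv2.imread("pics/top0.png").astype(int);b=read_camera("top")[0][:,:,::-1].astype(int)
for n,(u,v) in dict(bottle=(316,186),jar=(178,220),pot=(432,233),loop=(211,280)).items():
    print(n,abs(a-b)[v-14:v+14,u-14:u+14].mean().round(1))
E
```

```text
time: 54.6
eef_pos: [495.0, -216.3, 27.3]
force: [-0.8, 0.6, -0.2]
time: 55.6
eef_pos: [375.7, -250.2, 267.8]
force: [0.2, -0.3, -0.9]
tcp [ 375.7 -250.2  267.8] yaw_y 105.75 z [ 0.025  -0.0038 -0.9997] q6 -2.6211023524519805
knob top z nan centre [0. 0.] r 0.0 rect (array([0., 0.]), array([0., 0.]), 0.0) mark yaw nan 0 theta by height nan
mould 1090 (array([ 483.2, -220.9]), array([48.9, 63.7]), 15.7) 55.62038712121998
bottle 5.4
jar 6.6
pot 6.1
loop 5.9
  return _methods._mean(a, axis=axis, dtype=dtype,
  ret = ret.dtype.type(ret / rcount)
knob.py:7: RuntimeWarning: Mean of empty slice.
  zt=np.median(P[:,2]);v=g[:,:2].mean(0)-np.array(c)
  ret = um.true_divide(
```

The mould's outer end is still at clamp x ≈ -161, unmoved, and the bystander patches match the first picture. The tool is clear, so I'm handing in.

```bash
python3 -c "
from bench import *
print(sign_off())"
```

```text
the job is handed in; nothing more can be done
None
```

The job is handed in, verdict not shown: the mould sits about 4 mm off the screw axis, the knob is at about 12.2 rad (roughly 54 N at the foot, calculated), and it did not move in the pull, which peaked at about 18–20 N rather than the 12 N asked, under the 30 N limit.

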